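Open the casting box: release its spring catch with the dowel and take off the lid

ROBOT

A 6-joint arm with a two-finger parallel gripper is mounted at the origin on the work surface. World frame = base frame: x ahead of the robot, y to its left, z up, the work surface at z = 0. Lengths are in m, angles in rad, forces in N, time in s.
With the tool pointing down it reaches from about 0.275 to 0.825 m from the base axis. Payload 4.9 kg.
Tool frame: the origin (TCP) lies at the very end of the fingers, on their centre line; the grasp point (between the pads) lies 19 mm behind it; z points along the fingers, y is the direction in which the jaws open and shut (so a half turn about z gives the same grasp; the last joint's range is limited). The gripper opens to 85 mm and grips with 20 to 120 N. Pads are 22 mm wide; open, the fingers measure 114 mm over their backs; the gripper's body (76 mm by 85 mm) begins 54 mm behind the grasp point. The pads swing forward as they close: fully open they stand 13 mm farther back than shut.
Start: joints at [1.124, 0.326, -0.193, 1.052, 0, 1.437], TCP at [0.169, 0.523, 0.231] pointing down, gripper open.
Joint ranges: [-2.65, 2.65], [-0.97, 1.79], [-1.3, 1.35], [-1.93, 2.1], [-1.47, 1.37], [-3.14, 3.14]. Speed limits (rad/s): [2.57, 2.57, 3.14, 3.14, 3.14, 3.14].

INTERFACE

Orientations are given as a rotation vector (axis times angle).
In Python, from workcell import * gives the robot as it stands.
- The arm moves only by the tool step_arm, never from a script. Its argument "moves" is one flat list of numbers, 6 for each row, row after row: the shift along the tool's x, y, z in units of 30 mm (1.0 is 30 mm), then the turn, a rotation vector about the tool's x, y, z in units of 5 degrees (1.0 is 5 degrees). A call has exactly 10 rows; each row shifts and turns the pose as measured when the row begins, along the tool's axes as they then stand; what a row does not reach is not made up. A row lasts 1/12 s, in which the tool goes at most 41.7 mm and 7.16 degrees, less where a joint would pass 70% of its speed; a pose out of reach is approached as far as the arm can. A call is refused whole if a number of a shift passes 1 or a number of a turn 1, either way. A call with a gripper value outside its range is refused whole. "jaw" is the gripper's target within -1 to 1 (fully open at 1, half-way at 0, shut at -1), set as the call begins (left out, the last holds). The fingers move at their own pace and stop on an object; "force" is the grip in N (left out, the last holds). Time passes only in rows, so rows that do not move let the fingers close, or fill a call up. It gives the time, the measured TCP pose, the force and the opening at its end, in the units of the state.
- get_state(): the state, without advancing time (a new reading comes with each control period).
- snapshot(name): name is "side" or "top" or "wrist"; returns a dict with "frame" (384x512x3 uint8, red, green, blue), "z_map" (384x512 float32, m along the optical axis (not along the pixel's ray), 0 where there is no reading), "fx", "fy", "cx", "cy" (pixels), "k1" (the pictures are not rectified: a ray, as slopes to the right and down, at radius r is drawn at 1 + k1 r^2 times it, then the intrinsics apply), "origin" and "attitude" of the camera in the world; the wrist camera has in their place "hand_eye" (4x4, takes a point from camera to tool coordinates, whose origin is the TCP and whose axes are the flange's). Camera axes: x right, y down, z forward; pixel columns grow to the right and rows downward; lengths in m; the calibration is good to about 2 mm. A picture is of the moment at which its call begins: read the wrist's pose just before it.
- sign_off(): hands the job in, once; it reports no verdict.
The state is a dict: "time": time; "q": joint angles; "qd": joint speeds; "joint_efforts": joint torques, N m; "ee_pos": TCP position; "tool_rot": TCP orientation; "contact_force": force on the tool from outside, world axes, zero at the start; "moment": the same for the moment, N m; "opening": finger opening in m.
Only numpy, scipy, OpenCV 4.12 (cv2) and the standard library are available. Lean on these libraries where they do the work, as an engineer would, in place of code of your own. Each camera call takes 0.05 s, during which the arm holds its last target.

TASK

Take the dowel from its stand and push it into the sloping hole in the catch housing of the plywood casting box until the spring catch lets go and the catch-side edge of the lid springs up, then stand the dowel back in its stand. Next take the lid by its handle, tip it up to about 30 degrees on its opposite edge while that is still under the metal keeper, draw it out, lower it (do not drop it) flat, handle up, on to the middle of the slatted rack, and let go. Do not knock the other things on the bench out of place.

Things in the scene. Friction and masses are not known exactly. Their poses are not given: they have to be found in the camera images.
- casting_box: Fixed plywood box 140 (x) x 150 (y) x 90 mm high, walls 10, lidded on top. Origin: centre of its underside, z up; its -x side (catch side) looks to the robot's right and carries a grey catch housing 70 mm wide (y), out to x = -164 mm, with a sloping cover 5 mm thick, top edge at z = 90 mm. Inside, a fixed plaster casting up to z = 70 mm and a spring lifter under the lid's catch-side edge.
- hole (a point): Centre of the mouth of the round 18 mm hole in the outer face of the housing's sloping cover; at (-139, 0, 74) mm in the box frame, axes as the box. The hole's axis lies in the box's x-z plane: going in, it runs 35 degrees from straight down, leaning to box +x, along (0.574, 0, -0.819) in the box frame. The catch's tail lies 30 mm along it.
- catch: Sprung steel catch, 24 mm wide. Origin: its hinge, along box y at (-77, 0, 45) mm of the box. Its hook rises to z = 108 and reaches over the lid's catch-side edge to x = -63; its tail runs to box -x in the housing. Dowel 9 to 13 mm past first touch of the tail (3 to 12 N) swings the hook off the lid to box -x; 16 to 17 mm is safe, stop at about 22. It springs back below the risen lid.
- lifter (a joint): Rise of the spring lifter (3 to 6 N) under the lid's catch-side edge: 0 to 0.002 m while latched, 0.024 m at its stop when the lid has sprung up. The lid then leans on it, tilted about 0.2 rad about box y, catch-side edge about 27 mm up.
- lid: Loose plywood lid, about 0.25 kg: plate 140 (x) x 150 (y) x 8 mm; under it a cleat 102 x 122 x 8 mm that sits in the box's mouth with 4 mm play; on top in the middle an upright wooden handle 14 (x) x 50 (y) x 34 mm high. Origin: under the cleat, at the plate's centre, where it rests when laid down; plate z = 8 to 16, handle 16 to 50 mm. Axes as the box in place.
- lid_grip (a point): Point on the lid's handle to grip, 38 mm above the lid's origin, 12 mm below the handle's top. Axes as the lid: the 14 mm thickness is along x.
- lid_far_edge (a point): Middle of the lower keeper-side edge of the lid's plate (70 mm along lid x, 8 mm up), the edge it tips on.
- keeper (a point): Point of the box's +x rim (70, 0, 90 mm in the box frame) where the lid's keeper-side edge rests. The steel keeper above it, 40 mm wide, x = 62 to 81, z = 104 to 112 mm, overhangs the edge by 8 mm with 6 mm of room: the lid can be tipped up to any angle, but must be drawn 10 mm or more to box -x before it can rise.
- dowel: Round wooden dowel, 12 mm thick, 160 mm long, 25 g, standing upright in the stand with its foot 15 mm above the bench and its top at 175 mm. Origin: centre of its lower end; z along it, to the top.
- stand: Fixed wooden block 75 x 75 x 60 mm with one upright bore in its middle, 16 mm wide, 45 mm deep (floor 15 mm above the bench), mouth widened by a 4 mm chamfer. Origin: centre of the underside. It stands left or right of the box, the rack on the other side.
- rack: Fixed slatted wooden drying rack, 190 x 190 mm, its flat top 30 mm above the bench. Origin: centre of the underside, on the bench.
- mixing_tub: Bystander, loose: open white plastic tub, 110 mm across, 105 high. Leave alone.
- tin: Bystander, loose: plain metal can, 76 mm across, 110 high. Leave alone.
- jar: Bystander, loose: amber glass jar with a black cap, 64 mm across, 85 high. Leave alone.
- tape_roll: Bystander, loose: cardboard ring lying flat, 90 mm across, 25 high. Leave alone.
- offcut: Bystander, loose: plywood offcut 90 x 45 x 35 mm. Leave alone.
Not all that is in view belongs to the job. Of the things that look like the stand, take the one that is farthest from the robot's base at the start.

How it is judged:
On the way, in this order (a step that is already met when the one before it is completed fails the run):
1. with the dowel pressing on the catch, the lid has sprung up (contact force between dowel and catch above 0.3 N and value of joint lifter above 0.015 m), for 0.05 s.
2. the dowel stands in its stand again, released (z of dowel in the frame of stand below 0.025 m and horizontal distance between dowel and stand below 0.012 m and angle between dowel's own z axis and vertical below 0.2 rad and contact force between the fingers and dowel below 0.1 N), for 0.2 s.
3. the lid is tipped up past 20 degrees, its keeper-side edge still within 20 mm of its place under the keeper (angle between lid's own z axis and vertical above 0.35 rad and distance between lid_far_edge and keeper below 0.02 m), for 0.05 s.
4. the lid is lowered on to the rack while still held (x of lid in the frame of rack between -0.045 and 0.045 m and y of lid in the frame of rack between -0.045 and 0.045 m and angle between lid's own z axis and vertical below 0.1 rad and z of lid in the frame of rack below 0.04 m and contact force between the fingers and lid above 0.5 N), for 0.05 s.
At the end, for the whole second after the job is handed in: Lid flat (0.1 rad), handle up, on the rack, its centre within 45 mm of the rack's along each rack axis, underside at most 6 mm above the rack's top; dowel upright (0.2 rad) in its stand, foot within 10 mm of the bore's floor, 12 mm of its axis; both at rest (x of lid in the frame of rack between -0.045 and 0.045 m and y of lid in the frame of rack between -0.045 and 0.045 m and angle between lid's own z axis and vertical below 0.1 rad and z of lid in the frame of rack between -0.036 and 0.036 m and z of dowel in the frame of stand below 0.025 m and horizontal distance between dowel and stand below 0.012 m and angle between dowel's own z axis and vertical below 0.2 rad and linear speed of lid below 0.02 m/s and linear speed of dowel below 0.03 m/s); the robot touches nothing.
It fails at once if a bystander pushed more than 40 mm out of place (distance of any of mixing_tub, tin, jar, tape_roll, offcut from where it was at the start of the episode above 0.04 m).
It also fails if it takes over 72 s, if anything falls off the work surface, if the arm or the gripper's body presses on something with over 40 N, if the wrist force passes 120 N, or if a joint passes its speed limit or range.

## Working session

There is one attempt and no reset: what is moved stays moved. The work goes in short steps, Python scripts to look and compute and a tool call to move; the robot and the scene stay as the last step left them, time stands still between calls to the robot, and variables do not carry over. Pictures are saved under pics/ and viewed, and the job is handed in when it is done.

Besides the shell and the picture viewer there is one more tool, called as name(argument=value, ...) on one line, values as JSON. step_arm: Moves the arm, as the interface text tells. Its arguments: {"type":"object","properties":{"moves":{"type":"array"},"jaw":{"type":"number"},"force":{"type":"number"}},"required":["moves"]}

```bash
mkdir -p pics; ls; cat > h.py <<'E'
from workcell import *
import numpy as np, cv2, pickle
from scipy.spatial.transform import Rotation as R
def save(n,s): cv2.imwrite('pics/'+n+'.png',cv2.cvtColor(s['frame'],cv2.COLOR_RGB2BGR))
E
python3 - <<'E'
from h import *
s0=get_state(); print(s0)
for n in ['side','top','wrist']:
    s=snapshot(n); save(n+'0',s); pickle.dump((s,s0),open(n+'0.pkl','wb'))
    print(n,{k:v for k,v in s.items() if k not in('frame','z_map')})
print(get_state()['time'])
E
```

```text
pics
{'time': 0.0, 'q': array([ 1.12381505e+00,  3.26926538e-01, -1.93573346e-01,  1.05201675e+00,
        2.97715263e-06,  1.43657950e+00]), 'qd': array([-0.0009311 , -0.00015667, -0.00037492,  0.00060381, -0.00060714,
        0.00074625]), 'joint_efforts': array([ 1.26937044e-05, -4.43405485e+01,  2.62438256e+01,  1.54874730e-02,
       -9.60594411e-05,  2.56700837e-06]), 'ee_pos': array([0.16897303, 0.52278955, 0.23051529]), 'tool_rot': array([-4.89211877e-01, -3.10276565e+00,  2.58720761e-03]), 'contact_force': array([-0.10484542,  1.0041875 , -0.35604347]), 'moment': array([ 0.01330849, -0.05851619,  0.00522263]), 'opening': 0.08539012413474481}
side {'fx': 467.09510552733207, 'fy': 467.09510552733207, 'cx': 258.4041428836746, 'cy': 195.6312507198157, 'k1': -0.05120606162331039, 'origin': array([ 0.35944296, -1.12097671,  0.87601068]), 'attitude': array([-2.18402135,  0.16731474, -0.11110855])}
top {'fx': 371.71663507641216, 'fy': 371.71663507641216, 'cx': 260.673656366273, 'cy': 197.23503683782343, 'k1': -0.012229380707768916, 'origin': array([ 0.34471676, -0.02846851,  1.28242757]), 'attitude': array([-2.13436519,  2.15102376, -0.204016  ])}
wrist {'fx': 297.8189561674851, 'fy': 297.8189561674851, 'cx': 252.02204181862564, 'cy': 191.44046882981877, 'k1': -0.02309181944546511, 'hand_eye': array([[ 1.03168398e-03, -9.46657715e-01, -3.22239207e-01,
         8.36635861e-02],
       [ 9.99999166e-01,  7.26249836e-04,  1.06806715e-03,
         1.73061745e-03],
       [-7.77067831e-04, -3.22240040e-01,  9.46657674e-01,
        -1.43246795e-01],
       [ 0.00000000e+00,  0.00000000e+00,  0.00000000e+00,
         1.00000000e+00]])}
0.15
```

View pics/side0.png

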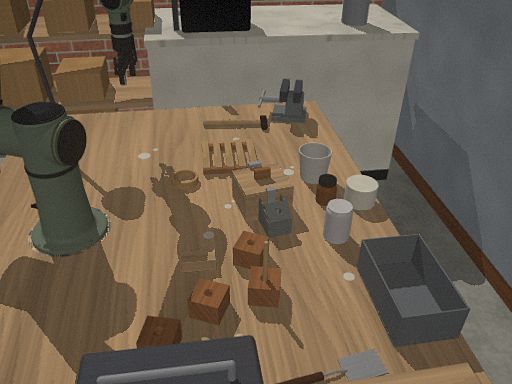

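View pics/top0.png

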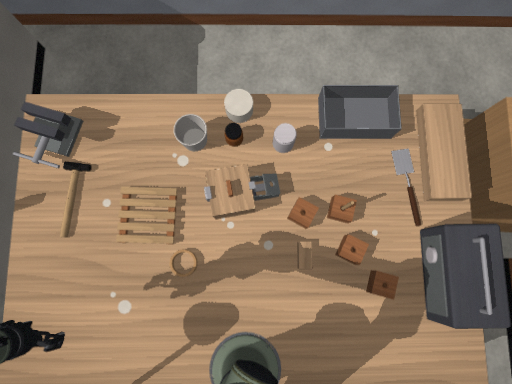

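View pics/wrist0.png

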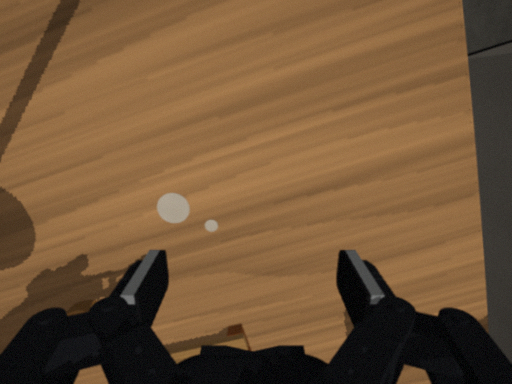

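```bash
cat >> h.py <<'E'
def cloud(s,T=None):
    H,W=s['z_map'].shape
    K=np.array([[s['fx'],0,s['cx']],[0,s['fy'],s['cy']],[0,0,1.]])
    uu,vv=np.meshgrid(np.arange(W),np.arange(H))
    p=np.stack([uu,vv],-1).reshape(-1,1,2).astype(float)
    n=cv2.undistortPoints(p,K,np.array([s['k1'],0,0,0.])).reshape(H,W,2)
    z=s['z_map']
    c=np.stack([n[...,0]*z,n[...,1]*z,z],-1)
    if T is None:
        T=np.eye(4); T[:3,:3]=R.from_rotvec(s['attitude']).as_matrix(); T[:3,3]=s['origin']
    w=c@T[:3,:3].T+T[:3,3]
    w[z<=0]=np.nan
    return w
def wristT(s,st):
    T=np.eye(4); T[:3,:3]=R.from_rotvec(st['tool_rot']).as_matrix(); T[:3,3]=st['ee_pos']
    return T@s['hand_eye']
def crop(n,s,u0,u1,v0,v1,k=4):
    im=cv2.cvtColor(s['frame'],cv2.COLOR_RGB2BGR)[v0:v1,u0:u1]
    cv2.imwrite('pics/'+n+'.png',cv2.resize(im,None,fx=k,fy=k,interpolation=cv2.INTER_CUBIC))
E
python3 - <<'E'
from h import *
s,_=pickle.load(open('top0.pkl','rb')); w=cloud(s)
crop('topA',s,190,370,90,270,4)
crop('topB',s,100,240,170,290,5)
d,_=pickle.load(open('side0.pkl','rb')); crop('sideA',d,190,350,140,310,4)
for n,(u,v) in dict(st=(343,207),st1=(303,212),tub=(190,133),tin=(285,138),jar=(233,135),rack=(148,214),tape=(173,262),off=(305,255),box=(230,205),cat=(268,188),bench=(250,270)).items(): print(n,w[v,u].round(4))
E
```

```text
st [ 0.5154 -0.3247  0.0812]
st1 [ 0.5085 -0.2018  0.0136]
tub [0.7979 0.1948 0.0034]
tin [ 0.7418 -0.1361  0.1109]
jar [0.7625 0.0364 0.0824]
rack [0.5032 0.3251 0.0297]
tape [ 0.3426  0.2431 -0.0028]
off [ 0.3616 -0.2015  0.0343]
box [0.5214 0.0443 0.1014]
cat [ 0.5802 -0.0792  0.0813]
bench [ 0.3135 -0.018  -0.002 ]
```

View pics/topA.png

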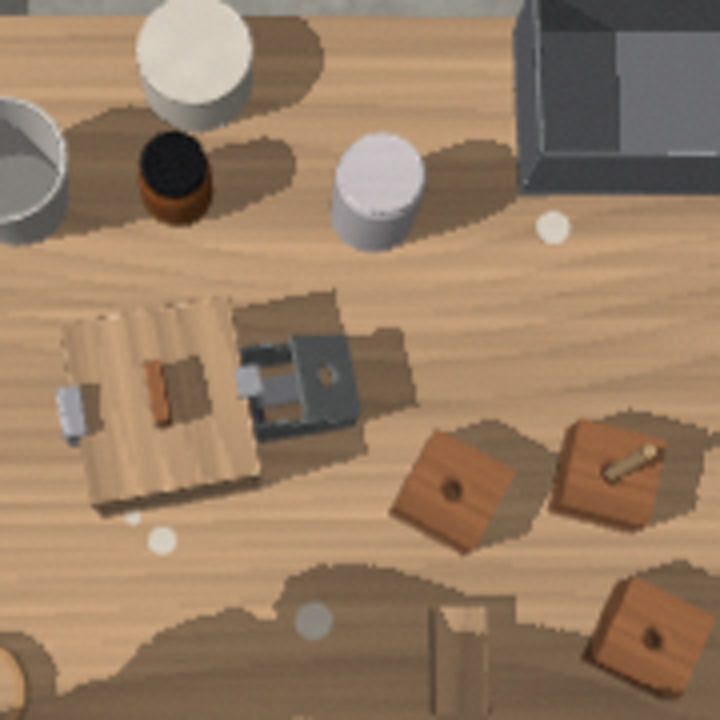

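View pics/sideA.png

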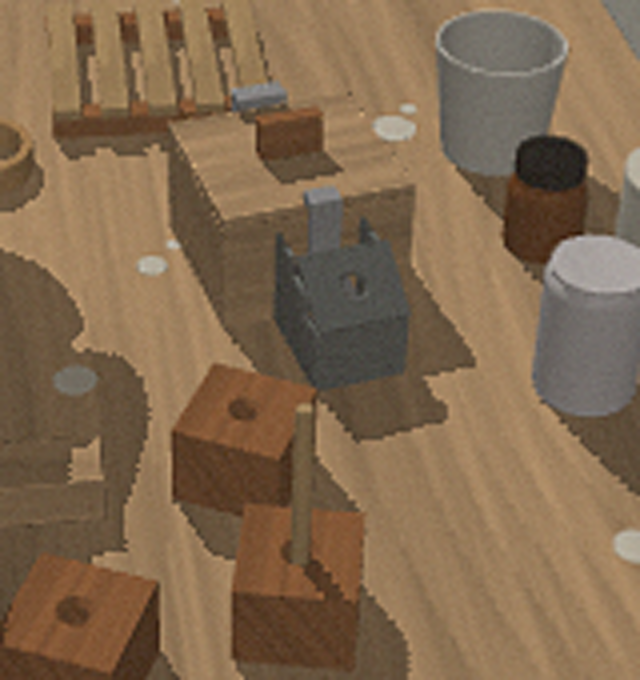

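View pics/topB.png

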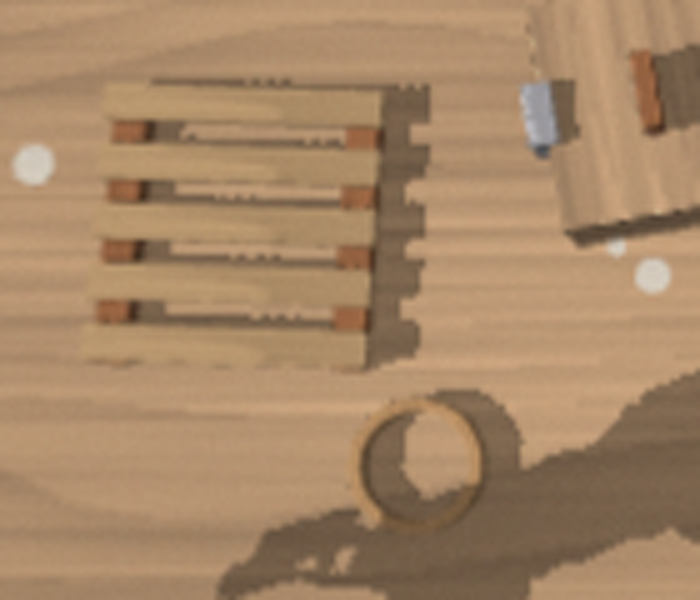

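```bash
cat > fit.py <<'E'
from h import *
def rect(P):
    r=cv2.minAreaRect((P[:,:2]*1000).astype(np.float32)); return r
for n in ['top','side']:
    s,_=pickle.load(open(n+'0.pkl','rb')); w=cloud(s); f=s['frame'].astype(int)
    def sel(c,rad,z0,z1):
        m=(np.hypot(w[...,0]-c[0],w[...,1]-c[1])<rad)&(w[...,2]>z0)&(w[...,2]<z1); return w[m],m
    P,m=sel((.515,-.325),.06,.052,.068); print(n,'stand',len(P),rect(P),P[:,2].mean())
    P,m=sel((.52,.04),.125,.088,.12); print('boxtop',len(P),rect(P),np.median(P[:,2]))
    P,m=sel((.50,.325),.16,.022,.04); print('rack',len(P),rect(P),np.median(P[:,2]))
    P,m=sel((.515,-.325),.06,.09,.2); print('dowel',len(P))
    for a in np.arange(.09,.19,.01):
        q=P[(P[:,2]>=a)&(P[:,2]<a+.01)]
        if len(q): print('   ',a.round(2),len(q),q.mean(0).round(4))
    P,m=sel((.52,.04),.06,.115,.15); print('handle',len(P),rect(P),np.median(P[:,2]),P[:,2].max())
    P,m=sel((.515,-.325),.04,-.01,.2)
E
python3 fit.py
```

```text
top stand 464 ((516.0819091796875, -330.08721923828125), (76.4556884765625, 76.23109436035156), 75.22711944580078) 0.059278188775051435
boxtop 1859 ((574.0693359375, 28.64507293701172), (146.4756317138672, 197.68600463867188), 10.071146965026855) 0.09810851966630763
rack 2122 ((481.9034118652344, 321.913330078125), (212.18310546875, 228.35450744628906), 88.59934997558594) 0.02884432884056387
dowel 41
    0.09 4 [ 0.5126 -0.3271  0.0945]
    0.1 3 [ 0.5128 -0.3261  0.1064]
    0.11 3 [ 0.517  -0.3252  0.115 ]
    0.12 3 [ 0.5124 -0.326   0.1239]
    0.13 4 [ 0.5133 -0.3269  0.1341]
    0.14 3 [ 0.5155 -0.3248  0.1459]
    0.15 4 [ 0.5134 -0.328   0.1545]
    0.16 6 [ 0.5152 -0.3262  0.1647]
    0.17 11 [ 0.5159 -0.3299  0.1741]
handle 49 ((562.9099731445312, 44.73193359375), (30.33436393737793, 13.560599327087402), 9.909867286682129) 0.13232652171858827 0.1364688633485196
side stand 722 ((518.3775634765625, -331.4543762207031), (79.50772094726562, 75.00306701660156), 75.1985092163086) 0.06033463118486433
boxtop 1312 ((574.4664916992188, 28.784713745117188), (145.94839477539062, 203.55734252929688), 10.533492088317871) 0.10036585284591903
rack 1018 ((480.11517333984375, 323.8814697265625), (217.66163635253906, 233.19395446777344), 88.98091888427734) 0.031168917844265176
dowel 152
    0.09 14 [ 0.5179 -0.3345  0.0951]
    0.1 16 [ 0.5179 -0.3347  0.1051]
    0.11 14 [ 0.5175 -0.3342  0.1146]
    0.12 17 [ 0.517  -0.3348  0.1246]
    0.13 17 [ 0.5176 -0.3338  0.135 ]
    0.14 17 [ 0.5175 -0.3345  0.1451]
    0.15 21 [ 0.5179 -0.3343  0.1548]
    0.16 15 [ 0.5183 -0.3349  0.1651]
    0.17 21 [ 0.5182 -0.3332  0.1745]
handle 79 ((564.7979125976562, 42.63228225708008), (29.32694435119629, 18.965757369995117), 11.152520179748535) 0.1282367247363423 0.13758199396593296
```

```bash
cat > fit2.py <<'E'
from h import *
def rect(P):
    return cv2.minAreaRect((P[:,:2]*1000).astype(np.float32))
for n in ['top','side']:
    s,_=pickle.load(open(n+'0.pkl','rb')); w=cloud(s)
    def comp(seed,z0,z1):
        m=((w[...,2]>z0)&(w[...,2]<z1)).astype(np.uint8)
        _,L,st,_=cv2.connectedComponentsWithStats(m,connectivity=8)
        d=np.hypot(w[...,0]-seed[0],w[...,1]-seed[1]); d[(m==0)|np.isnan(d)]=9
        return w[L==L.flat[np.argmin(d)]]
    P=comp((.56,0.02),.085,.106); print(n,'boxtop',len(P),rect(P),np.median(P[:,2]))
    m=(np.abs(w[...,0]-.55)<.2)&(w[...,1]<.16)&(w[...,1]>-.06)&(w[...,2]>.09)&(w[...,2]<.104)&(np.hypot(w[...,0]-.565,w[...,1]-.043)<.115)
    print('lid',rect(w[m]),m.sum())
    m=(np.abs(w[...,0]-.48)<.13)&(np.abs(w[...,1]-.32)<.125)&(w[...,2]>.022)&(w[...,2]<.036); print('rack',rect(w[m]),np.median(w[m][:,2]),m.sum())
    m=(np.hypot(w[...,0]-.564,w[...,1]-.044)<.04)&(w[...,2]>.128)&(w[...,2]<.145); print('handletop',rect(w[m]),np.median(w[m][:,2]),m.sum())
    # sloping cover
    m=(np.hypot(w[...,0]-.585,w[...,1]+.085)<.045)&(w[...,2]>.045)&(w[...,2]<.1)
    P=w[m]; c=P.mean(0);U,S,V=np.linalg.svd(P-c); print('cover',len(P),c,V[2],S)
E
python3 fit2.py
```

```text
top boxtop 1871 ((573.8612060546875, 42.91199493408203), (151.38645935058594, 156.67984008789062), 9.789285659790039) 0.09794210724942554
lid ((573.3290405273438, 45.807498931884766), (151.02029418945312, 162.44790649414062), 10.071146965026855) 1845
rack ((475.01776123046875, 312.0291748046875), (232.2820587158203, 241.63839721679688), 88.59934997558594) 0.028758168311359467 2148
handletop ((572.6497802734375, 46.614742279052734), (49.34257507324219, 13.523628234863281), 9.442193984985352) 0.1324246953213568 69
cover 352 [ 0.59027642 -0.08275502  0.06930601] [ 0.13678814  0.11059716 -0.98440707] [0.38368229 0.35145218 0.24529871]
side boxtop 1318 ((574.650390625, 43.51563262939453), (152.73831176757812, 167.46841430664062), 10.028327941894531) 0.09973522978382193
lid ((574.9075317382812, 43.56110382080078), (152.216064453125, 167.46841430664062), 10.028327941894531) 1201
rack ((474.7904052734375, 313.4059143066406), (238.79884338378906, 243.46920776367188), 88.98091888427734) 0.030975886151506038 1031
handletop ((574.3561401367188, 44.38255310058594), (47.28608322143555, 19.000301361083984), 10.621983528137207) 0.1329622753535249 64
cover 550 [ 0.59076446 -0.08961554  0.07010989] [ 0.11889331  0.48547411 -0.8661289 ] [0.49079193 0.45745295 0.2267431 ]
```

```bash
cat >> h.py <<'E'
def px2w(s,uv,z,T=None):
    K=np.array([[s['fx'],0,s['cx']],[0,s['fy'],s['cy']],[0,0,1.]])
    if T is None:
        T=np.eye(4); T[:3,:3]=R.from_rotvec(s['attitude']).as_matrix(); T[:3,3]=s['origin']
    n=cv2.undistortPoints(np.array(uv,float).reshape(-1,1,2),K,np.array([s['k1'],0,0,0.])).reshape(-1,2)
    d=np.c_[n,np.ones(len(n))]@T[:3,:3].T
    return T[:3,3]+d*((z-T[2,3])/d[:,2])[:,None]
def w2px(s,P,T=None):
    K=np.array([[s['fx'],0,s['cx']],[0,s['fy'],s['cy']],[0,0,1.]])
    if T is None:
        T=np.eye(4); T[:3,:3]=R.from_rotvec(s['attitude']).as_matrix(); T[:3,3]=s['origin']
    Ti=np.linalg.inv(T)
    return cv2.projectPoints(np.array(P,float).reshape(-1,1,3),cv2.Rodrigues(Ti[:3,:3])[0],Ti[:3,3],K,np.array([s['k1'],0,0,0.]))[0].reshape(-1,2)
E
python3 - <<'E'
from h import *
s,_=pickle.load(open('top0.pkl','rb'))
P=px2w(s,[(120.6,187),(176.4,188),(173.2,243.6),(116.6,242.4)],.03);print(P,P.mean(0))
print('hole',px2w(s,[(190+328/4,90+375/4)],.074))
th=np.deg2rad(99.9);Rb=np.array([[np.cos(th),-np.sin(th)],[np.sin(th),np.cos(th)]]);c=np.array([.5735,.0455])
b=lambda x,y,z:np.r_[c+Rb@[x,y],z]
d,_=pickle.load(open('side0.pkl','rb'))
pts=[b(-139,0,74)]if 0 else [b(-.139,0,.074),b(-.164,.035,.0564),b(-.164,-.035,.0564),b(-.07,.075,.098),b(-.07,-.075,.098),b(.07,.075,.098),b(.07,-.075,.098)]
print((w2px(s,pts)-[190,90])*4,'\n',(w2px(d,pts)-[190,140])*4)
for n,p in dict(side=(d,[(353,283)]) ).items(): print(px2w(d,[(190+353/4,140+283/4)],.074))
E
```

```text
[[0.596572   0.42208511 0.03      ]
 [0.59201051 0.23200195 0.03      ]
 [0.40316689 0.23730711 0.03      ]
 [0.40857275 0.4253668  0.03      ]] [0.50008054 0.32919024 0.03      ]
hole [[ 0.59594428 -0.09301089  0.074     ]]
[[326.07279238 373.29483485]
 [362.04703003 412.63360059]
 [346.34912751 332.5971117 ]
 [260.6337572  471.97385673]
 [227.94132695 293.77086055]
 [ 88.34117657 502.91986274]
 [ 58.93159539 323.10227662]] 
 [[350.15226797 284.83504914]
 [315.27413249 334.80770027]
 [407.79240739 315.72460494]
 [219.64218532 222.24688946]
 [412.35925214 186.52490574]
 [164.39005898 122.79694638]
 [344.77057069  92.42296601]]
[[ 0.59982256 -0.08959917  0.074     ]]
```

```bash
cat >> h.py <<'E'
def show():
    st=get_state(); M=R.from_rotvec(st['tool_rot']).as_matrix()
    print('t',round(st['time'],2),'p',st['ee_pos'].round(4),'q',st['q'].round(3),'F',st['contact_force'].round(2),'open',round(st['opening'],4));print('x',M[:,0].round(3),'y',M[:,1].round(3),'z',M[:,2].round(3)); return st,M
def plan(p=None,Rt=None):
    st,M=show()
    if p is not None: print('shift units',(M.T@(np.array(p)-st['ee_pos'])/.03).round(3))
    if Rt is not None: print('rot units', np.rad2deg(R.from_matrix(M.T@Rt).as_rotvec()).round(2)/5)
c=np.array([.5735,.0455]);th=np.deg2rad(99.9)
Rb=R.from_euler('z',th).as_matrix()
def box(x,y,z): return Rb@np.array([x,y,z])/1000+np.r_[c,0]
def frame(z,y):
    z=np.array(z,float);z/=np.linalg.norm(z);y=np.array(y,float);y-=z*(y@z);y/=np.linalg.norm(y);return np.c_[np.cross(y,z),y,z]
E
python3 - <<'E'
from h import *
by=Rb[:,1]
for nm,y in [('+by',by),('-by',-by),('+bx',Rb[:,0]),('-bx',-Rb[:,0])]:
    print(nm); plan([.5175,-.3305,.25],frame([0,0,-1],y))
E
```

```text
+by
t 0.15 p [0.169  0.5229 0.2307] q [ 1.124  0.327 -0.193  1.052  0.     1.437] F [-0.64  0.03  0.7 ] open 0.0853
x [-0.951  0.308  0.   ] y [ 0.308  0.951 -0.001] z [-0.001 -0.001 -1.   ]
shift units [-19.806 -23.493  -0.616]
rot units [-8.0000e-03 -1.8000e-02 -2.3564e+01]
-by
t 0.15 p [0.169  0.5229 0.2307] q [ 1.124  0.327 -0.193  1.052  0.     1.437] F [-0.64  0.03  0.7 ] open 0.0853
x [-0.951  0.308  0.   ] y [ 0.308  0.951 -0.001] z [-0.001 -0.001 -1.   ]
shift units [-19.806 -23.493  -0.616]
rot units [-1.6000e-02  6.0000e-03  1.2436e+01]
+bx
t 0.15 p [0.169  0.5229 0.2307] q [ 1.124  0.327 -0.193  1.052  0.     1.437] F [-0.64  0.03  0.7 ] open 0.0853
x [-0.951  0.308  0.   ] y [ 0.308  0.951 -0.001] z [-0.001 -0.001 -1.   ]
shift units [-19.806 -23.493  -0.616]
rot units [-0.014 -0.006 -5.564]
-bx
t 0.15 p [0.169  0.5229 0.2307] q [ 1.124  0.327 -0.193  1.052  0.     1.437] F [-0.64  0.03  0.7 ] open 0.0853
x [-0.951  0.308  0.   ] y [ 0.308  0.951 -0.001] z [-0.001 -0.001 -1.   ]
shift units [-19.806 -23.493  -0.616]
rot units [-8.0000e-03  2.0000e-02  3.0436e+01]
```

step_arm(moves=[-0.82, -0.97, -0.06, 0, 0, 0, -0.82, -0.97, -0.06, 0, 0, 0, -0.82, -0.97, -0.06, 0, 0, 0, -0.82, -0.97, -0.06, 0, 0, 0, -0.82, -0.97, -0.06, 0, 0, 0, -0.82, -0.97, -0.06, 0, 0, 0, -0.82, -0.97, -0.06, 0, 0, 0, -0.82, -0.97, -0.06, 0, 0, 0, -0.82, -0.97, -0.06, 0, 0, 0, -0.82, -0.97, -0.06, 0, 0, 0], jaw=0.0, force=60)

```text
time: 0.98
ee_pos: [0.3159, 0.1622, 0.2456]
tool_rot: [-0.463, -3.106, 0.003]
contact_force: [1.4, 0.1, -0.2]
opening: 0.0426
```

```bash
python3 - <<'E'
from h import *
plan([.5175,-.3305,.25],frame([0,0,-1],Rb[:,0]))
E
```

```text
t 0.98 p [0.3159 0.1622 0.2456] q [ 2.670e-01 -5.300e-02 -6.040e-01  1.022e+00 -1.000e-03  5.620e-01] F [ 1.36  0.08 -0.17] open 0.0426
x [-0.957  0.291  0.001] y [ 0.291  0.957 -0.002] z [-0.002 -0.002 -1.   ]
shift units [-11.216 -13.752  -0.128]
rot units [-0.022 -0.02  -5.368]
```

step_arm(moves=[-0.8, -0.98, 0, 0, 0, 0, -0.8, -0.98, 0, 0, 0, 0, -0.8, -0.98, 0, 0, 0, 0, -0.8, -0.98, 0, 0, 0, 0, -0.8, -0.98, 0, 0, 0, 0, -0.8, -0.98, 0, 0, 0, 0, -0.8, -0.98, 0, 0, 0, 0, -0.8, -0.98, 0, 0, 0, 0, -0.8, -0.98, 0, 0, 0, 0, -0.8, -0.98, 0, 0, 0, 0])

```text
time: 1.82
ee_pos: [0.4609, -0.209, 0.2468]
tool_rot: [0.469, 3.104, 0.0]
contact_force: [-0.4, 0.9, -0.0]
opening: 0.0422
```

```bash
python3 - <<'E'
from h import *
plan([.5175,-.3305,.22],frame([0,0,-1],Rb[:,0]))
E
```

```text
t 1.82 p [ 0.4609 -0.209   0.2468] q [-5.720e-01  2.330e-01 -2.800e-01  1.056e+00  1.000e-03 -2.720e-01] F [-0.37  0.86 -0.05] open 0.0422
x [-0.955  0.295 -0.002] y [0.295 0.955 0.001] z [ 0.002 -0.    -1.   ]
shift units [-2.999 -3.313  0.897]
rot units [ 2.000e-03  2.800e-02 -5.418e+00]
```

step_arm(moves=[-0.75, -0.83, 0.1, 0, 0, 0, -0.75, -0.83, 0.1, 0, 0, 0, -0.75, -0.83, 0.1, 0, 0, 0, -0.75, -0.83, 0.1, 0, 0, 0, 0, 0, 0.1, 0, 0, -0.9, 0, 0, 0.1, 0, 0, -0.9, 0, 0, 0.1, 0, 0, -0.9, 0, 0, 0.1, 0, 0, -0.9, 0, 0, 0.1, 0, 0, -0.9, 0, 0, 0, 0, 0, -0.9])

```text
time: 2.65
ee_pos: [0.5187, -0.3479, 0.2108]
tool_rot: [0.282, -3.126, -0.005]
contact_force: [-0.1, 0.4, -0.1]
opening: 0.0427
```

```bash
python3 - <<'E'
from h import *
plan([.5175,-.3305,.116],frame([0,0,-1],Rb[:,0]))
for n in ['side','top']:
    s=snapshot(n); pickle.dump((s,get_state()),open(n+'1.pkl','wb'))
    u=w2px(s,[[.5175,-.3305,.17]])[0].astype(int); crop(n+'1',s,max(0,u[0]-70),u[0]+70,u[1]-60,u[1]+60,5)
st=get_state(); s=snapshot('wrist'); save('wrist1',s)
T=wristT(s,st); print(w2px(s,[[.5175,-.3305,.175],[.5175,-.3305,.06]],T))
E
```

```text
t 2.65 p [ 0.5187 -0.3479  0.2108] q [-0.709  0.481 -0.01   1.084  0.    -0.889] F [-0.13  0.41 -0.08] open 0.0427
x [-0.984 -0.179  0.002] y [-0.179  0.984  0.003] z [-0.003  0.003 -1.   ]
shift units [-0.072  0.567  3.163]
rot units [ 0.038 -0.026  0.084]
[[275.03450282 224.74888232]
 [266.44685877 177.01923665]]
```

View pics/side1.png

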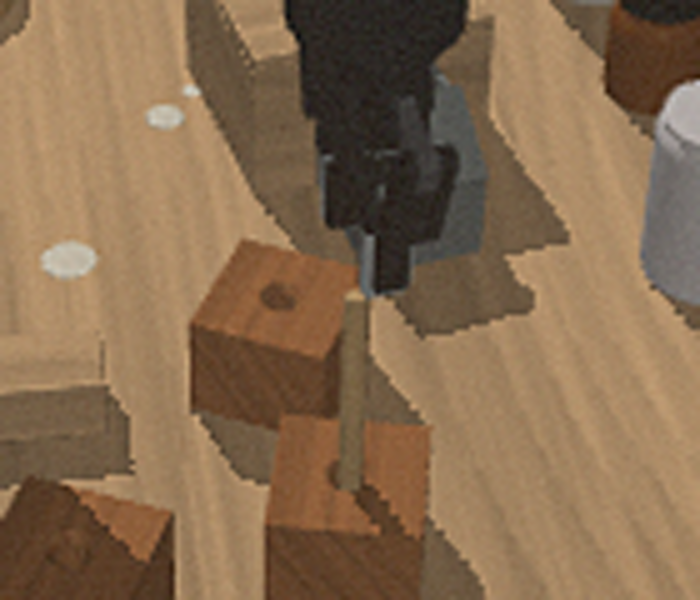

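View pics/wrist1.png

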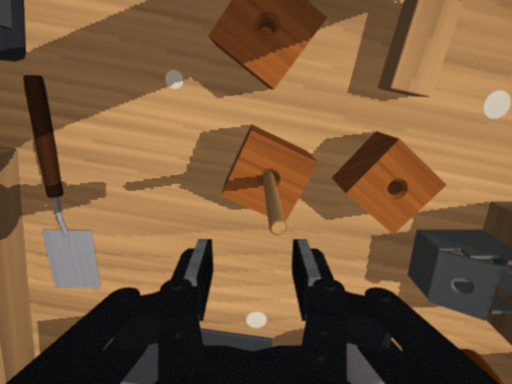

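step_arm(moves=[-0.05, 0.33, 0, 0, 0, 0, -0.05, 0.3, 0, 0, 0, 0, 0, 0, 0.3, 0, 0, 0, 0, 0, 0.45, 0, 0, 0, 0, 0, 0.5, 0, 0, 0, 0, 0, 0.5, 0, 0, 0, 0, 0, 0.5, 0, 0, 0, 0, 0, 0.5, 0, 0, 0, 0, 0, 0.3, 0, 0, 0, 0, 0, 0.1, 0, 0, 0])

```text
time: 3.63
ee_pos: [0.5199, -0.3231, 0.1133]
tool_rot: [-0.266, 3.128, -0.002]
contact_force: [-0.6, 0.1, 0.3]
opening: 0.0431
```

```bash
python3 - <<'E'
from h import *
plan([.5185,-.329,.116],frame([0,0,-1],Rb[:,0]))
s=snapshot('side')
u=w2px(s,[[.5175,-.3305,.13]])[0].astype(int); crop('side2',s,u[0]-60,u[0]+60,u[1]-60,u[1]+60,5)
s=snapshot('wrist'); save('wrist2',s)
E
```

```text
t 3.63 p [ 0.5199 -0.3231  0.1133] q [-0.677  0.534 -0.187  0.848  0.001 -0.847] F [-0.65  0.15  0.31] open 0.0431
x [-0.986 -0.169 -0.002] y [-0.169  0.986 -0.001] z [ 0.002 -0.001 -1.   ]
shift units [ 0.078 -0.187 -0.09 ]
rot units [-0.014  0.022 -0.036]
```

View pics/side2.png

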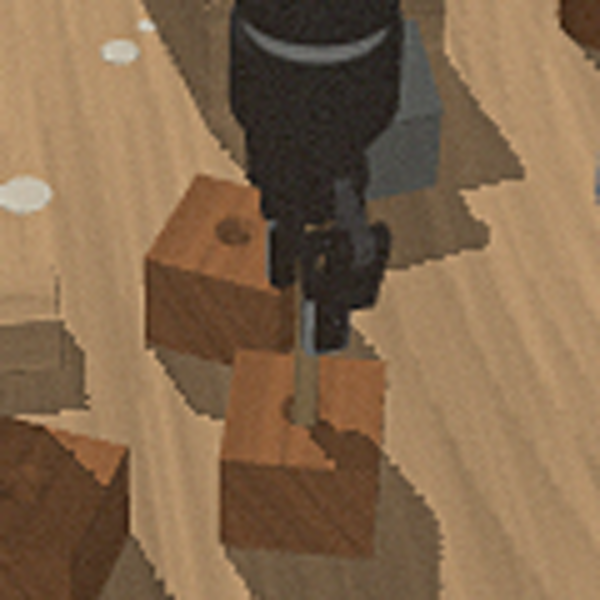

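View pics/wrist2.png

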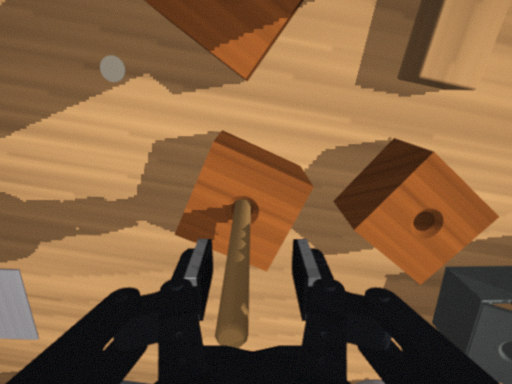

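step_arm(moves=[0.04, -0.1, -0.05, 0, 0, 0, 0.04, -0.08, -0.05, 0, 0, 0, 0, 0, 0, 0, 0, 0, 0, 0, 0, 0, 0, 0, 0, 0, 0, 0, 0, 0, 0, 0, 0, 0, 0, 0, 0, 0, 0, 0, 0, 0, 0, 0, 0, 0, 0, 0, 0, 0, 0, 0, 0, 0, 0, 0, 0, 0, 0, 0], jaw=-1, force=60)

```text
time: 4.57
ee_pos: [0.5204, -0.3315, 0.122]
tool_rot: [-0.264, 3.123, -0.009]
contact_force: [0.1, 0.1, 0.1]
opening: 0.0105
```

```bash
python3 - <<'E'
from h import *
plan([.5185,-.329,.116],frame([0,0,-1],Rb[:,0]))
s=snapshot('side')
u=w2px(s,[[.5175,-.3305,.13]])[0].astype(int); crop('side3',s,u[0]-60,u[0]+60,u[1]-60,u[1]+60,5)
E
```

```text
t 4.57 p [ 0.5204 -0.3315  0.122 ] q [-0.687  0.529 -0.171  0.862  0.001 -0.856] F [0.08 0.06 0.07] open 0.0105
x [-0.986 -0.168 -0.007] y [-0.168  0.986 -0.007] z [ 0.008 -0.005 -1.   ]
shift units [0.048 0.094 0.198]
rot units [-0.076  0.074 -0.044]
```

View pics/side3.png

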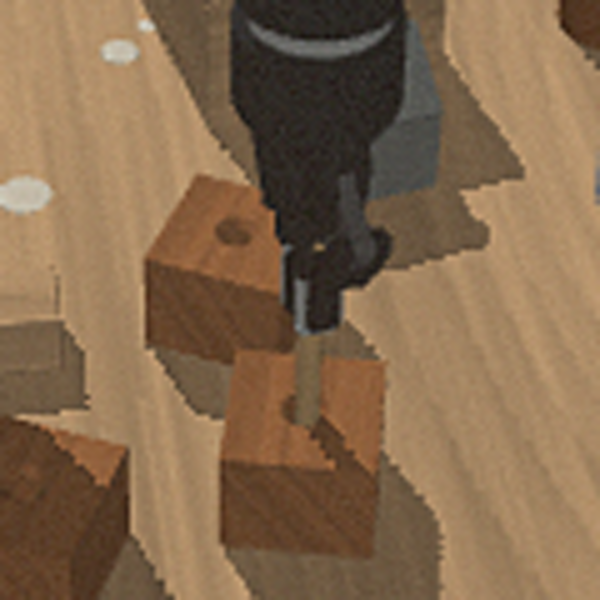

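step_arm(moves=[0, 0, -0.2, 0, 0, 0, 0, 0, -0.4, 0, 0, 0, 0, 0, -0.5, 0, 0, 0, 0, 0, -0.6, 0, 0, 0, 0, 0, -0.6, 0, 0, 0, 0, 0, -0.6, 0, 0, 0, 0, 0, -0.5, 0, 0, 0, 0, 0, -0.3, 0, 0, 0, 0, 0, 0, 0, 0, 0, 0, 0, 0, 0, 0, 0])

```text
time: 5.45
ee_pos: [0.5195, -0.3305, 0.2402]
tool_rot: [-0.265, 3.123, -0.01]
contact_force: [0.9, 0.0, -1.2]
opening: 0.0105
```

```bash
python3 - <<'E'
from h import *
ax=Rb@np.array([.5736,0,-.8192]); L=.107
hole=np.array([.597,-.0915,.074]); print(ax)
tcp=hole-ax*(L+.035); print('pre',tcp)
plan(tcp,frame(ax,Rb[:,0]))
s=snapshot('side'); pickle.dump((s,get_state()),open('side4.pkl','wb'))
u=w2px(s,[[.5175,-.3305,.15]])[0].astype(int); crop('side4',s,u[0]-60,u[0]+60,u[1]-60,u[1]+60,5)
s=snapshot('top'); pickle.dump((s,get_state()),open('top4.pkl','wb'))
u=w2px(s,[[.5175,-.3305,.15]])[0].astype(int); crop('top4',s,u[0]-60,u[0]+60,u[1]-60,u[1]+60,5)
st=get_state();s=snapshot('wrist'); save('wrist4',s); pickle.dump((s,st),open('wrist4.pkl','wb'))
E
```

```text
[-0.09861853  0.56505871 -0.8192    ]
pre [ 0.61100383 -0.17173834  0.1903264 ]
t 5.45 p [ 0.5195 -0.3305  0.2402] q [-6.870e-01  4.370e-01 -4.000e-03  1.121e+00  1.000e-03 -8.560e-01] F [ 0.95  0.02 -1.19] open 0.0105
x [-0.986 -0.169 -0.007] y [-0.169  0.986 -0.007] z [ 0.008 -0.005 -1.   ]
shift units [-3.888  4.714  1.658]
rot units [-7.076  0.086 -0.016]
```

View pics/side4.png

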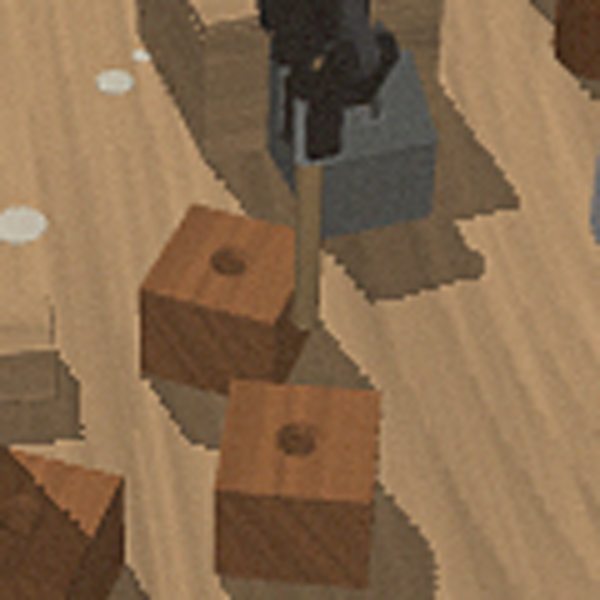

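View pics/wrist4.png

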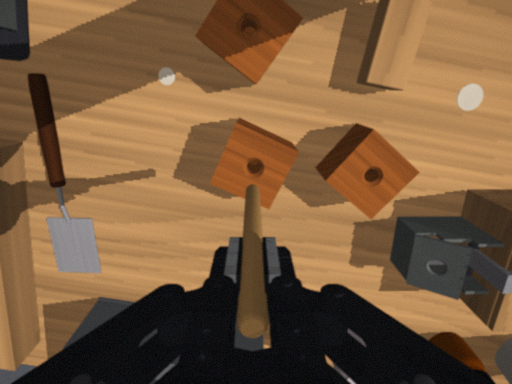

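```bash
python3 - <<'E'
from h import *
s,st=pickle.load(open('side4.pkl','rb'))
u=w2px(s,[[.5175,-.3305,.15]])[0].astype(int)
o=np.array([u[0]-60,u[1]-60])
M=R.from_rotvec(st['tool_rot']).as_matrix(); foot=st['ee_pos']+M[:,2]*.107
print('foot pred',foot,(w2px(s,[foot])-o)*5+2)
print('bore side',px2w(s,[o+np.array([297,437])/5],.058))
t,_=pickle.load(open('top4.pkl','rb'))
s,st=pickle.load(open('wrist4.pkl','rb'));T=wristT(s,st)
print('bore wrist',px2w(s,[(256,166)],.058,T),'hole wrist',px2w(s,[(437,268)],.074,T))
print('foot px wrist pred',w2px(s,[foot],T), 'hook etc', px2w(s,[(397,216),(476,217),(459,297)],.09,T))
E
```

```text
foot pred [ 0.52031587 -0.3311145   0.13309487] [[307.57007478 329.89238713]]
bore side [[ 0.51887908 -0.32723698  0.058     ]]
bore wrist [[ 0.51712943 -0.32503813  0.058     ]] hole wrist [[ 0.60058904 -0.08746264  0.074     ]]
foot px wrist pred [[249.26016097 189.34537813]] hook etc [[ 0.53748594 -0.16807556  0.09      ]
 [ 0.52399821 -0.08243911  0.09      ]
 [ 0.62622075 -0.05873281  0.09      ]]
```

View pics/top4.png

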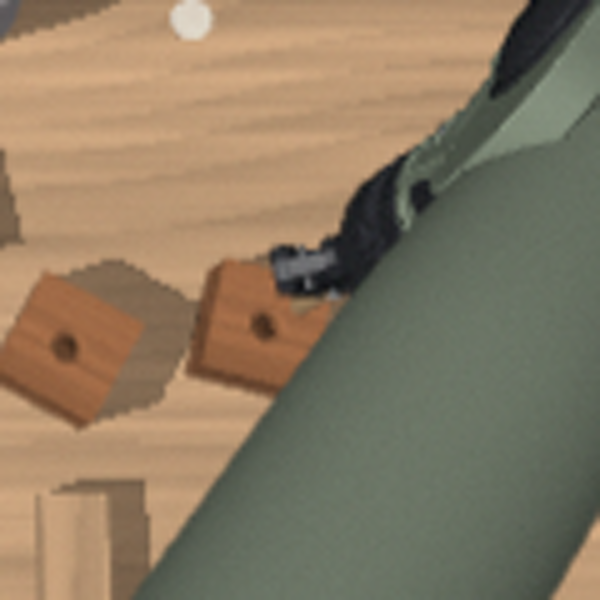

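step_arm(moves=[-0.3, 0, 0, -0.5, 0, 0, -0.4, 0, 0, -0.8, 0, 0, -0.5, 0, 0, -0.9, 0, 0, -0.5, 0, 0, -0.9, 0, 0, -0.5, 0, 0, -0.9, 0, 0, -0.5, 0, 0, -0.9, 0, 0, -0.5, 0, 0, -0.9, 0, 0, -0.4, 0, 0, -0.8, 0, 0, -0.2, 0, 0, -0.4, 0, 0, 0, 0, 0, 0, 0, 0])

```text
time: 6.43
ee_pos: [0.6322, -0.3088, 0.223]
tool_rot: [0.25, -2.934, -0.946]
contact_force: [-1.7, 0.3, -1.8]
opening: 0.01
```

```bash
cat > pre.py <<'E'
from h import *
import sys
off=float(sys.argv[1])
ax=Rb@np.array([.5736,0,-.8192]); L=.107
hole=np.array([.5985,-.0905,.074])
tcp=hole-ax*(L+off/1000)
plan(tcp,frame(ax,Rb[:,0]))
E
python3 pre.py 35
```

```text
t 6.43 p [ 0.6322 -0.3088  0.223 ] q [-0.721  1.187  1.206  2.098  0.378 -0.99 ] F [-1.69  0.34 -1.83] open 0.01
x [-0.986 -0.168 -0.003] y [-0.138  0.8    0.584] z [-0.096  0.576 -0.812]
shift units [-0.122  3.136  3.596]
rot units [ 0.142  0.056 -0.016]
```

step_arm(moves=[0, 0.2, 0.1, 0, 0, 0, 0, 0.4, 0.25, 0, 0, 0, 0, 0.4, 0.3, 0, 0, 0, 0, 0.4, 0.3, 0, 0, 0, 0, 0.4, 0.3, 0, 0, 0, 0, 0.4, 0.3, 0, 0, 0, 0, 0.4, 0.3, 0, 0, 0, 0, 0.3, 0.2, 0, 0, 0, 0, 0.1, 0.1, 0, 0, 0, 0, 0, 0, 0, 0, 0])

```text
time: 7.27
ee_pos: [0.5967, -0.1862, 0.2128]
tool_rot: [0.229, -2.89, -0.973]
contact_force: [0.3, -1.0, -0.5]
opening: 0.0103
```

```bash
python3 pre.py 35
```

```text
t 7.27 p [ 0.5967 -0.1862  0.2128] q [-0.624  0.866  0.495  1.715  0.421 -0.894] F [ 0.26 -1.03 -0.49] open 0.0103
x [-0.985 -0.167  0.031] y [-0.114  0.787  0.607] z [-0.126  0.594 -0.794]
shift units [-0.63  -0.111  0.835]
rot units [ 0.476 -0.258 -0.252]
```

step_arm(moves=[-0.2, -0.03, 0.1, 0.12, -0.06, -0.06, -0.2, -0.03, 0.2, 0.12, -0.06, -0.06, -0.15, -0.03, 0.2, 0.12, -0.07, -0.06, -0.05, 0, 0.1, 0.1, -0.06, -0.06, 0, 0, 0, 0, 0, 0, 0, 0, 0, 0, 0, 0, 0, 0, 0, 0, 0, 0, 0, 0, 0, 0, 0, 0, 0, 0, 0, 0, 0, 0, 0, 0, 0, 0, 0, 0])

```text
time: 8.1
ee_pos: [0.612, -0.177, 0.195]
tool_rot: [0.248, -2.936, -0.925]
contact_force: [-0.8, 0.4, -0.3]
opening: 0.0106
```

```bash
python3 pre.py 35; cat > look.py <<'E'
from h import *
import sys
k=sys.argv[1]; P=np.array([.5985,-.0905,.09]); st=get_state()
M=R.from_rotvec(st['tool_rot']).as_matrix(); foot=st['ee_pos']+M[:,2]*.107; print('foot',foot)
ax=Rb@np.array([.5736,0,-.8192]); h=np.array([.5985,-.0905,.074])
for n in ['side','top']:
    s=snapshot(n); pickle.dump((s,st),open(n+k+'.pkl','wb'))
    u=w2px(s,[P])[0].astype(int); crop(n+k,s,u[0]-50,u[0]+50,u[1]-50,u[1]+50,6)
    print(n,'foot px',(w2px(s,[foot])-u+50)*6+2.5,'hole px',(w2px(s,[h])-u+50)*6+2.5)
st=get_state(); s=snapshot('wrist'); save('wrist'+k,s); pickle.dump((s,st),open('wrist'+k+'.pkl','wb'))
print(w2px(s,[foot,h],wristT(s,st)))
E
python3 look.py 5
```

```text
t 8.1 p [ 0.612 -0.177  0.195] q [-0.598  0.847  0.441  1.618  0.424 -0.866] F [-0.85  0.43 -0.25] open 0.0106
x [-0.986 -0.168  0.003] y [-0.136  0.808  0.573] z [-0.099  0.565 -0.819]
shift units [-0.053  0.078  0.243]
rot units [-0.006 -0.    -0.052]
foot [ 0.60143577 -0.1166131   0.107279  ]
side foot px [[322.03909558 308.25628417]] hole px [[301.63087661 332.37629011]]
top foot px [[355.16088779 296.22560666]] hole px [[303.90212665 314.50190811]]
[[249.57774389 189.32029674]
 [252.25467442 177.69071035]]
```

View pics/side5.png

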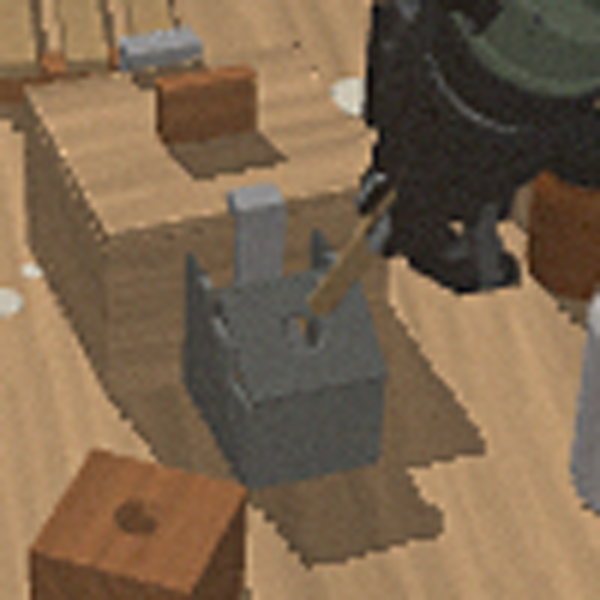

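View pics/top5.png

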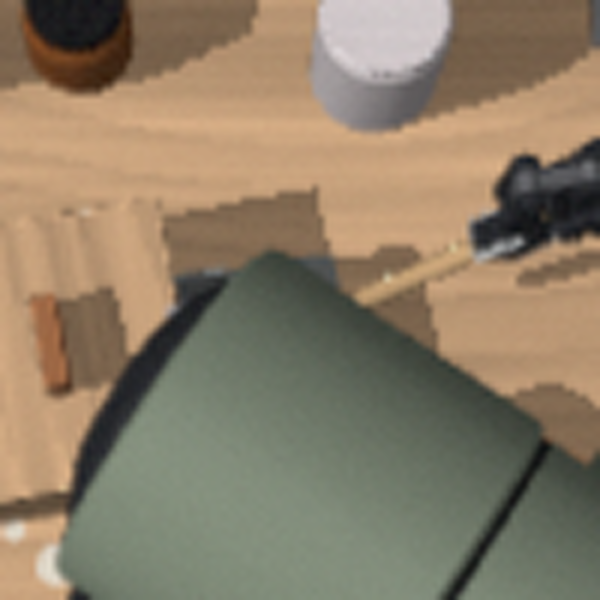

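View pics/wrist5.png

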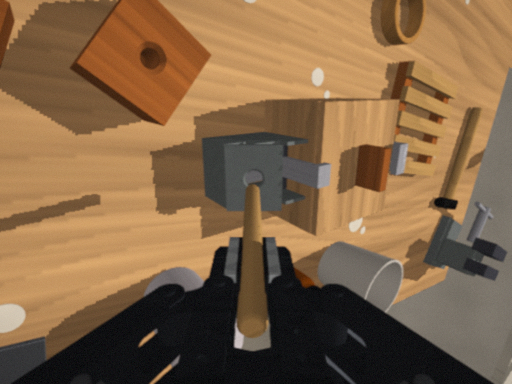

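```bash
python3 - <<'E'
from h import *
s,st=pickle.load(open('wrist5.pkl','rb'));T=wristT(s,st)
crop('wrist5c',s,200,310,140,250,7)
M=R.from_rotvec(st['tool_rot']).as_matrix();z=M[:,2];p=st['ee_pos']
h=np.array([.5985,-.0905,.074]);d=(h-p)@z;print('dist TCP->hole',d)
for L in [.02,.06,.107,d]: print(L,(w2px(s,[p+z*L],T)-[200,140])*7+3)
E
```

```text
dist TCP->hole 0.14927918698704984
0.02 [[343.6151851  665.87377245]]
0.06 [[347.34788775 490.1943871 ]]
0.107 [[350.36390321 348.43865296]]
0.14927918698704984 [[352.32097082 256.54627613]]
```

View pics/wrist5c.png

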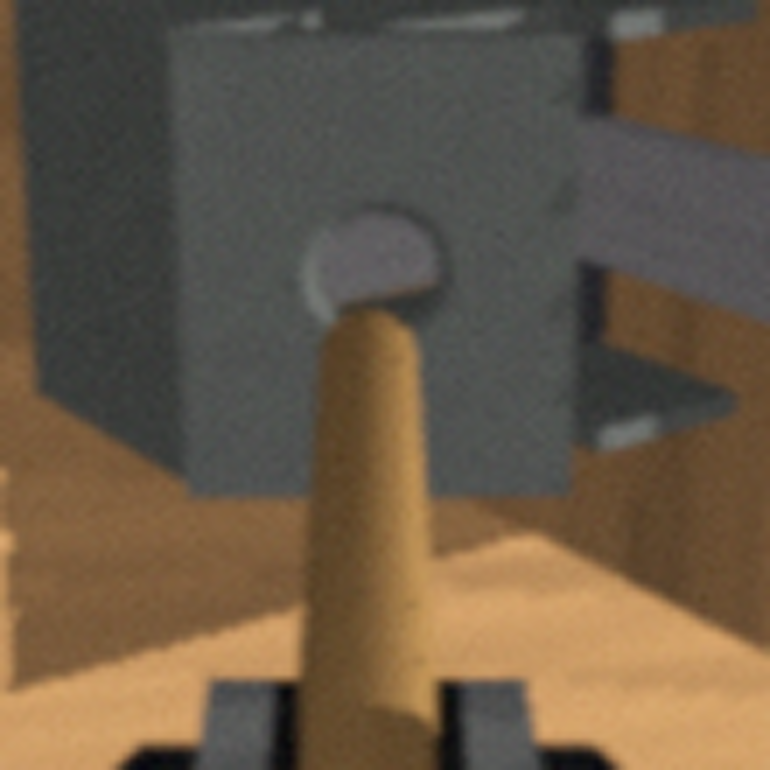

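step_arm(moves=[-0.03, 0.01, 0.1, 0, 0, 0, -0.02, 0.01, 0.2, 0, 0, 0, 0, 0, 0.2, 0, 0, 0, 0, 0, 0.25, 0, 0, 0, 0, 0, 0.25, 0, 0, 0, 0, 0, 0.2, 0, 0, 0, 0, 0, 0.1, 0, 0, 0, 0, 0, 0, 0, 0, 0, 0, 0, 0, 0, 0, 0, 0, 0, 0, 0, 0, 0])

```text
time: 9.08
ee_pos: [0.6085, -0.1502, 0.1589]
tool_rot: [0.249, -2.933, -0.926]
contact_force: [-0.3, 0.0, -0.1]
opening: 0.0101
```

```bash
python3 pre.py 0; python3 look.py 6; python3 - <<'E'
from h import *
s,st=pickle.load(open('wrist6.pkl','rb'));crop('wrist6c',s,200,310,140,250,7)
E
```

```text
t 9.08 p [ 0.6085 -0.1502  0.1589] q [-0.57   0.836  0.325  1.505  0.435 -0.839] F [-0.26  0.05 -0.14] open 0.0101
x [-0.985 -0.17   0.004] y [-0.136  0.807  0.574] z [-0.101  0.565 -0.819]
shift units [-0.015  0.029 -0.09 ]
rot units [ 0.012 -0.026 -0.05 ]
foot [ 0.59765624 -0.08970251  0.07135032]
side foot px [[299.32133523 335.96737576]] hole px [[301.63087661 332.37629011]]
top foot px [[302.25715544 316.98186295]] hole px [[303.90212665 314.50190811]]
[[249.81929051 189.06038764]
 [250.67354698 190.7784815 ]]
```

View pics/wrist6c.png

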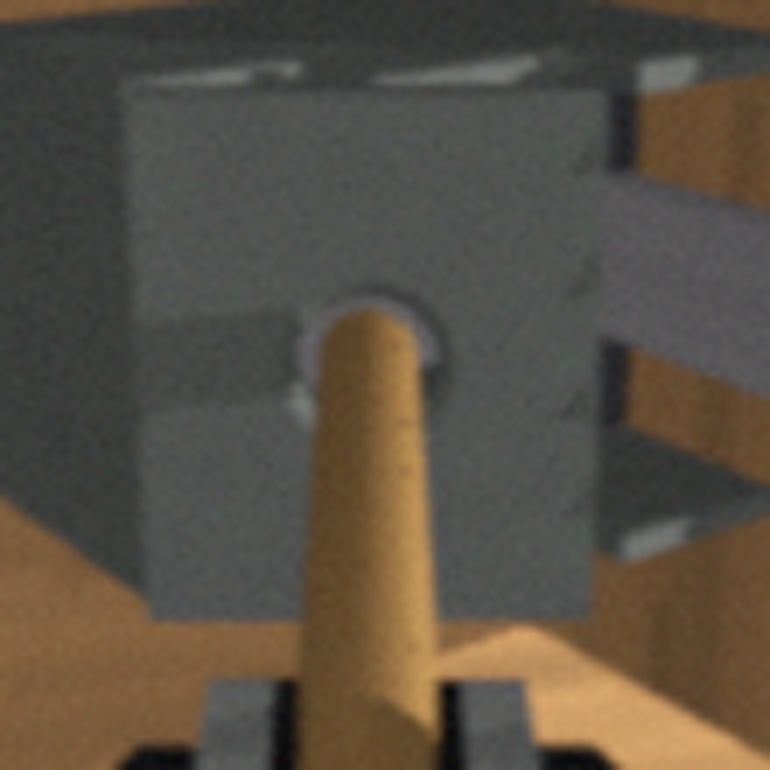

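View pics/side6.png

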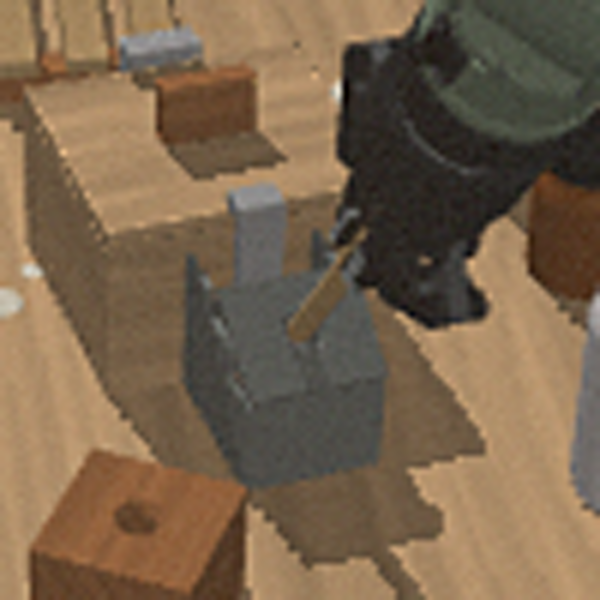

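step_arm(moves=[0, 0, 0.1, 0, 0, 0, 0, 0, 0.15, 0, 0, 0, 0, 0, 0.15, 0, 0, 0, 0, 0, 0.15, 0, 0, 0, 0, 0, 0.15, 0, 0, 0, 0, 0, 0.15, 0, 0, 0, 0, 0, 0.15, 0, 0, 0, 0, 0, 0.1, 0, 0, 0, 0, 0, 0, 0, 0, 0, 0, 0, 0, 0, 0, 0])

```text
time: 10.07
ee_pos: [0.6061, -0.1313, 0.1309]
tool_rot: [0.248, -2.939, -0.924]
contact_force: [0.2, -2.3, 1.7]
opening: 0.0101
```

```bash
python3 pre.py -46; python3 look.py 7
```

```text
t 10.07 p [ 0.6061 -0.1313  0.1309] q [-0.549  0.83   0.242  1.414  0.445 -0.816] F [ 0.24 -2.29  1.72] open 0.0101
x [-0.986 -0.168  0.001] y [-0.137  0.809  0.572] z [-0.097  0.564 -0.82 ]
shift units [0.016 0.046 0.312]
rot units [-0.02   0.02  -0.044]
foot [ 0.59575076 -0.07094707  0.04309992]
side foot px [[285.53608625 359.37965986]] hole px [[301.63087661 332.37629011]]
top foot px [[266.88384134 330.64872551]] hole px [[303.90212665 314.50190811]]
[[249.61609282 189.27750317]
 [251.24122401 203.64604807]]
```

View pics/wrist7.png

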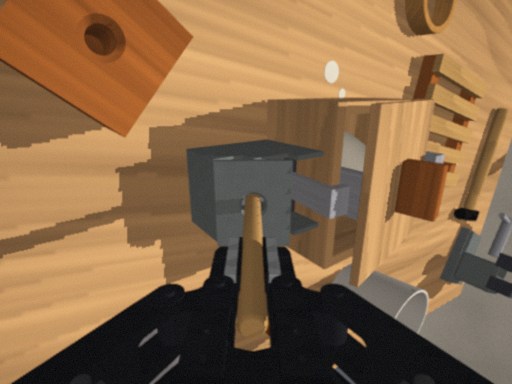

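View pics/side7.png

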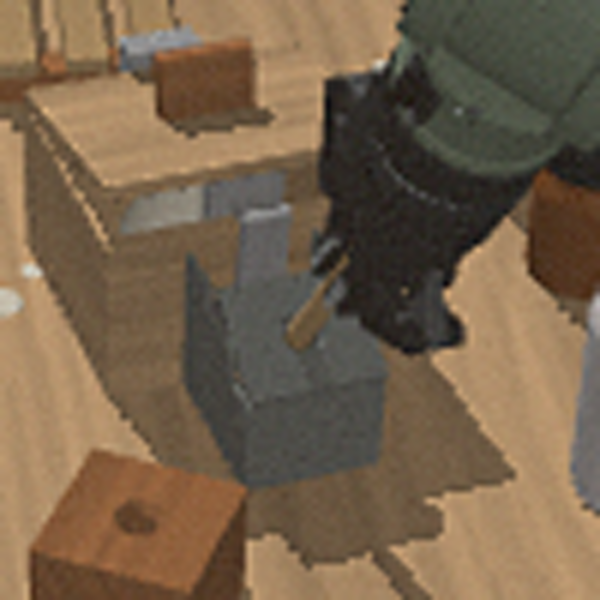

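step_arm(moves=[0, 0, 0.08, 0, 0, 0, 0, 0, 0.04, 0, 0, 0, 0, 0, 0, 0, 0, 0, 0, 0, 0, 0, 0, 0, 0, 0, -0.2, 0, 0, 0, 0, 0, -0.3, 0, 0, 0, 0, 0, -0.4, 0, 0, 0, 0, 0, -0.5, 0, 0, 0, 0, 0, -0.5, 0, 0, 0, 0, 0, -0.5, 0, 0, 0])

```text
time: 11.05
ee_pos: [0.6109, -0.1697, 0.1875]
tool_rot: [0.249, -2.93, -0.928]
contact_force: [0.7, -1.1, -0.5]
opening: 0.0109
```

```bash
cat > ret.py <<'E'
from h import *
import sys
z=float(sys.argv[1])
# base: dowel return pose (dowel held straight, TCP 107 above foot)
plan([.519,-.329,z],frame([0,0,-1],Rb[:,0]))
E
python3 ret.py .23
```

```text
t 11.05 p [ 0.6109 -0.1697  0.1875] q [-0.59   0.847  0.419  1.6    0.426 -0.86 ] F [ 0.73 -1.11 -0.47] open 0.0109
x [-0.985 -0.171  0.007] y [-0.136  0.806  0.576] z [-0.104  0.567 -0.817]
shift units [ 3.938 -3.049 -3.848]
rot units [ 7.036 -0.076 -0.034]
```

step_arm(moves=[0, 0, -0.4, 0, 0, 0, 0, 0, -0.4, 0.3, 0, 0, 0.2, 0, -0.3, 0.7, 0, 0, 0.4, 0, -0.2, 0.85, 0, 0, 0.5, 0, 0, 0.9, 0, 0, 0.5, 0, 0, 0.9, 0, 0, 0.5, 0, 0, 0.9, 0, 0, 0.5, 0, 0, 0.9, 0, 0, 0.5, 0, 0, 0.8, 0, 0, 0.3, 0, 0, 0.5, 0, 0])

```text
time: 11.88
ee_pos: [0.5134, -0.2198, 0.2263]
tool_rot: [0.257, -3.13, 0.028]
contact_force: [0.8, 0.6, -0.3]
opening: 0.0106
```

```bash
python3 ret.py .24
```

```text
t 11.88 p [ 0.5134 -0.2198  0.2263] q [-0.528  0.339 -0.187  1.035 -0.015 -0.692] F [ 0.76  0.63 -0.29] open 0.0106
x [-0.987 -0.163  0.003] y [-0.163  0.986 -0.018] z [ 0.    -0.018 -1.   ]
shift units [ 0.411 -3.63  -0.392]
rot units [-0.202 -0.032 -0.102]
```

step_arm(moves=[0.05, -0.2, -0.05, -0.05, 0, -0.02, 0.06, -0.4, -0.05, -0.05, 0, -0.02, 0.06, -0.5, -0.05, -0.05, 0, -0.02, 0.06, -0.6, -0.05, -0.05, 0, -0.02, 0.06, -0.6, -0.05, 0, 0, 0, 0.06, -0.6, -0.05, 0, 0, 0, 0.03, -0.4, 0, 0, 0, 0, 0, -0.15, 0, 0, 0, 0, 0, 0, 0, 0, 0, 0, 0, 0, 0, 0, 0, 0])

```text
time: 12.72
ee_pos: [0.5221, -0.3382, 0.2417]
tool_rot: [-0.264, 3.127, -0.005]
contact_force: [-0.0, 0.4, -0.0]
opening: 0.0109
```

```bash
python3 ret.py .122; python3 - <<'E'
from h import *
st=get_state();M=R.from_rotvec(st['tool_rot']).as_matrix();foot=st['ee_pos']+M[:,2]*.107
s=snapshot('side');u=w2px(s,[[.5175,-.3305,.1]])[0].astype(int);crop('side8',s,u[0]-50,u[0]+50,u[1]-50,u[1]+50,6); pickle.dump((s,st),open('side8.pkl','wb'))
print((w2px(s,[foot,[.519,-.329,.06]])-u+50)*6+2.5)
st=get_state();s=snapshot('wrist');crop('wrist8',s,200,310,130,240,7);T=wristT(s,st)
pickle.dump((s,st),open('wrist8.pkl','wb'))
z=M[:,2]
for P in [foot,foot+z*.055,[.519,-.329,.06]]: print((w2px(s,[P],T)-[200,130])*7+3)
E
```

```text
t 12.72 p [ 0.5221 -0.3382  0.2417] q [-0.693  0.452  0.024  1.138 -0.    -0.862] F [-0.    0.38 -0.02] open 0.0109
x [-0.986 -0.168 -0.003] y [-0.168  0.986 -0.003] z [ 0.003 -0.003 -1.   ]
shift units [0.061 0.335 3.99 ]
rot units [-0.04   0.032 -0.05 ]
[[324.10485308 255.31977104]
 [306.06914999 376.4556918 ]]
[[349.1045974  414.94043183]]
[[351.82479425 300.80665192]]
[[416.67066312 256.52198708]]
```

View pics/side8.png

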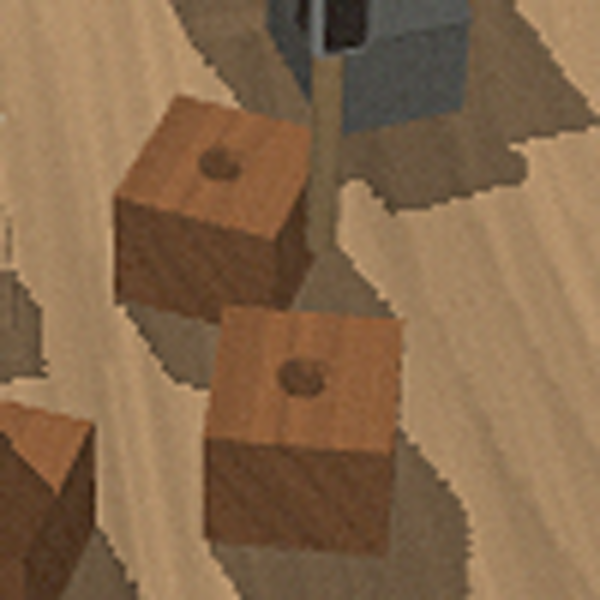

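View pics/wrist8.png

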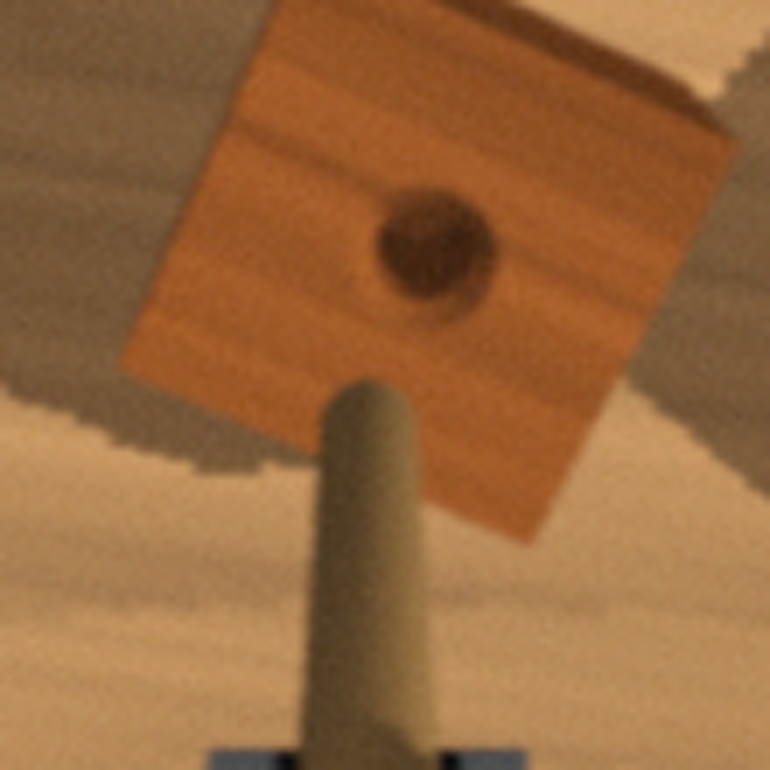

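step_arm(moves=[0.03, 0.12, 0, 0, 0, 0, 0.03, 0.12, 0, 0, 0, 0, 0.02, 0.1, 0.1, 0, 0, 0, 0, 0, 0.25, 0, 0, 0, 0, 0, 0.3, 0, 0, 0, 0, 0, 0.3, 0, 0, 0, 0, 0, 0.3, 0, 0, 0, 0, 0, 0.2, 0, 0, 0, 0, 0, 0, 0, 0, 0, 0, 0, 0, 0, 0, 0])

```text
time: 13.65
ee_pos: [0.5169, -0.3218, 0.1926]
tool_rot: [-0.274, 3.129, -0.0]
contact_force: [0.0, -0.6, 0.3]
opening: 0.0106
```

```bash
python3 ret.py .122; python3 - <<'E'
from h import *
st=get_state();M=R.from_rotvec(st['tool_rot']).as_matrix();foot=st['ee_pos']+M[:,2]*.107
s=snapshot('side');u=w2px(s,[[.5175,-.3305,.1]])[0].astype(int);crop('side9',s,u[0]-50,u[0]+50,u[1]-50,u[1]+50,6)
st=get_state();s=snapshot('wrist');crop('wrist9',s,200,310,130,240,7);T=wristT(s,st)
z=M[:,2]; d=foot[2]-.06;print(foot)
for P in [foot,foot+z*d,[.519,-.329,.06]]: print((w2px(s,[P],T)-[200,130])*7+3)
E
```

```text
t 13.65 p [ 0.5169 -0.3218  0.1926] q [-0.678  0.46  -0.091  1.019  0.    -0.853] F [ 0.01 -0.63  0.33] open 0.0106
x [-0.985 -0.174 -0.001] y [-0.174  0.985 -0.   ] z [ 0.001 -0.    -1.   ]
shift units [-0.025 -0.248  2.355]
rot units [-0.002  0.008  0.022]
[ 0.51698918 -0.32179376  0.08563978]
[[350.00792491 415.29634021]]
[[351.2317897  356.91220165]]
[[297.390611   361.79963773]]
```

View pics/side9.png

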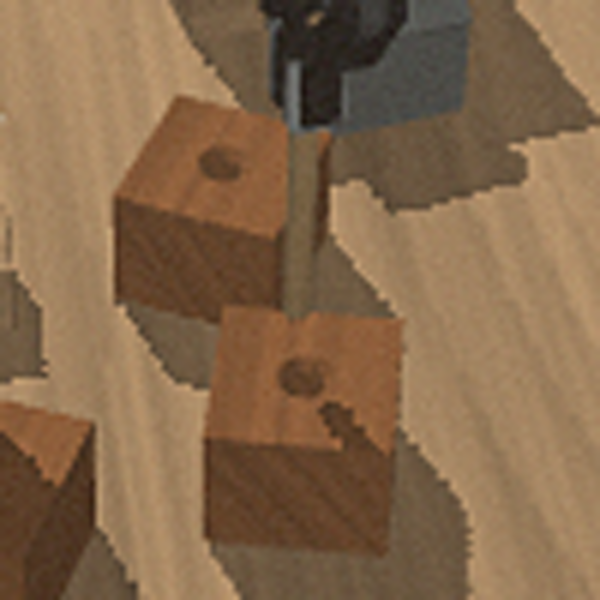

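View pics/wrist9.png

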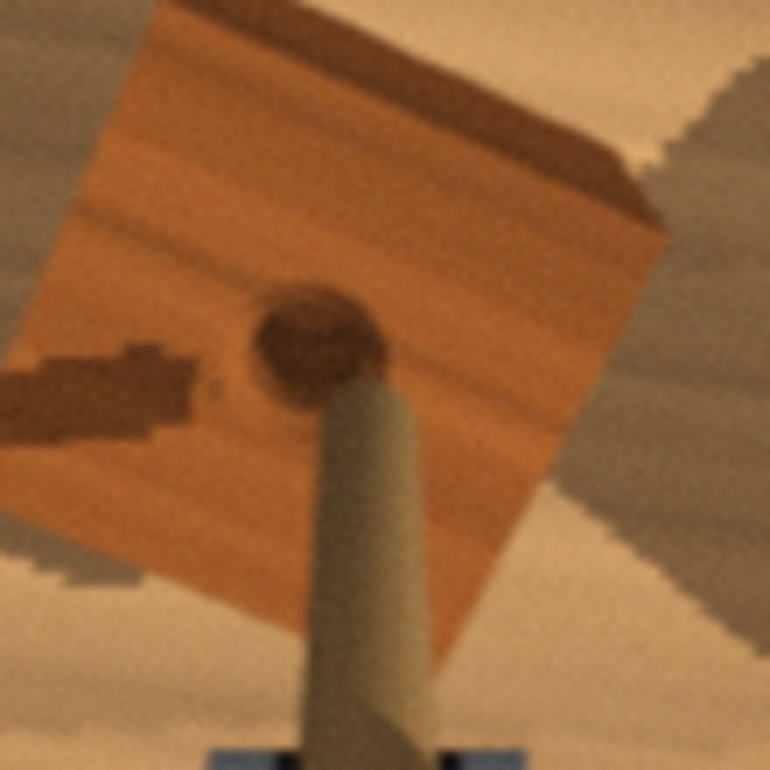

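step_arm(moves=[0.02, -0.09, 0, 0, 0, 0, 0.01, -0.06, 0, 0, 0, 0, 0, -0.02, 0, 0, 0, 0, 0, 0, 0, 0, 0, 0, 0, 0, 0, 0, 0, 0, 0, 0, 0.05, 0, 0, 0, 0, 0, 0.1, 0, 0, 0, 0, 0, 0.1, 0, 0, 0, 0, 0, 0.05, 0, 0, 0, 0, 0, 0, 0, 0, 0])

```text
time: 14.58
ee_pos: [0.5182, -0.3292, 0.1854]
tool_rot: [-0.273, 3.125, -0.006]
contact_force: [0.2, 0.2, -0.8]
opening: 0.0109
```

```bash
python3 ret.py .122; python3 - <<'E'
from h import *
st=get_state();M=R.from_rotvec(st['tool_rot']).as_matrix();foot=st['ee_pos']+M[:,2]*.107
s=snapshot('side');u=w2px(s,[[.5175,-.3305,.1]])[0].astype(int);crop('side10',s,u[0]-50,u[0]+50,u[1]-50,u[1]+50,6)
st=get_state();s=snapshot('wrist');crop('wrist10',s,200,310,130,240,7);T=wristT(s,st)
z=M[:,2]; d=foot[2]-.06;print(foot)
for P in [foot,foot+z*d,[.519,-.329,.06]]: print((w2px(s,[P],T)-[200,130])*7+3)
E
```

```text
t 14.58 p [ 0.5182 -0.3292  0.1854] q [-0.686  0.471 -0.093  1.001  0.    -0.86 ] F [ 0.2   0.22 -0.78] open 0.0109
x [-0.985 -0.173 -0.004] y [-0.173  0.985 -0.004] z [ 0.005 -0.003 -1.   ]
shift units [-0.018  0.009  2.113]
rot units [-0.044  0.046  0.014]
[ 0.51871831 -0.32949265  0.07839875]
[[350.333178   414.03002728]]
[[351.23905605 371.17976595]]
[[355.00819583 373.23898767]]
```

View pics/side10.png

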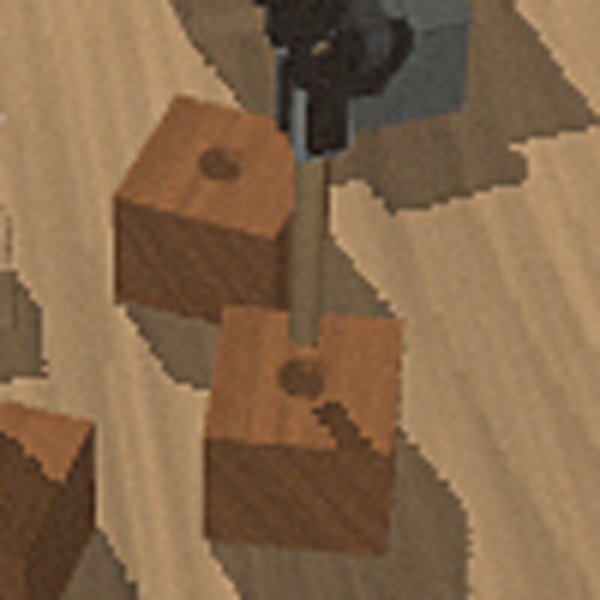

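View pics/wrist10.png

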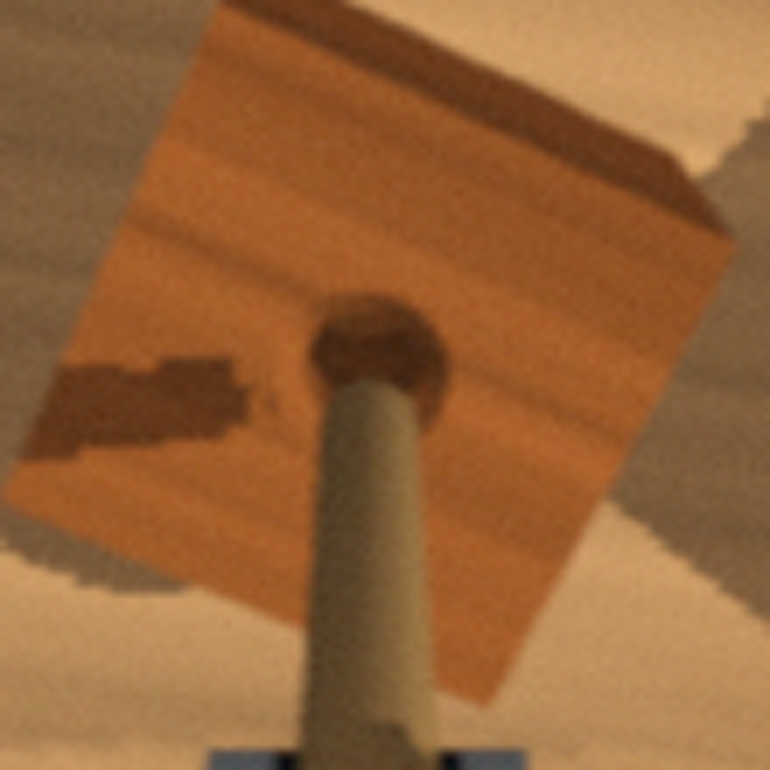

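step_arm(moves=[0.03, 0.02, 0.05, 0, 0, 0, 0.01, 0.01, 0.1, 0, 0, 0, 0, 0, 0.2, 0, 0, 0, 0, 0, 0.25, 0, 0, 0, 0, 0, 0.25, 0, 0, 0, 0, 0, 0.25, 0, 0, 0, 0, 0, 0.25, 0, 0, 0, 0, 0, 0.25, 0, 0, 0, 0, 0, 0.15, 0, 0, 0, 0, 0, 0.05, 0, 0, 0])

```text
time: 15.52
ee_pos: [0.5174, -0.3288, 0.1255]
tool_rot: [-0.273, 3.125, -0.007]
contact_force: [0.4, -0.1, 0.1]
opening: 0.0104
```

```bash
python3 ret.py .122
```

```text
t 15.52 p [ 0.5174 -0.3288  0.1255] q [-0.687  0.52  -0.175  0.869  0.    -0.861] F [ 0.4  -0.13  0.12] open 0.0104
x [-0.985 -0.173 -0.005] y [-0.173  0.985 -0.005] z [ 0.005 -0.004 -1.   ]
shift units [-0.052 -0.014  0.118]
rot units [-0.052  0.052  0.014]
```

step_arm(moves=[0, 0, 0, 0, 0, 0, 0, 0, 0, 0, 0, 0, 0, 0, 0, 0, 0, 0, 0, 0, 0, 0, 0, 0, 0, 0, 0, 0, 0, 0, 0, 0, -0.1, 0, 0, 0, 0, 0, -0.2, 0, 0, 0, 0, 0, -0.3, 0, 0, 0, 0, 0, -0.4, 0, 0, 0, 0, 0, -0.5, 0, 0, 0], jaw=0.0)

```text
time: 16.35
ee_pos: [0.5156, -0.3274, 0.1717]
tool_rot: [-0.273, 3.128, -0.001]
contact_force: [-0.2, 0.9, -0.5]
opening: 0.0425
```

```bash
python3 - <<'E'
from h import *
plan()
s=snapshot('side');u=w2px(s,[[.5175,-.3305,.1]])[0].astype(int);crop('side11',s,u[0]-50,u[0]+50,u[1]-70,u[1]+40,6)
st=get_state();s=snapshot('wrist');save('wrist11',s)
E
```

```text
t 16.35 p [ 0.5156 -0.3274  0.1717] q [-0.687  0.479 -0.116  0.974  0.    -0.861] F [-0.24  0.89 -0.48] open 0.0425
x [-0.985 -0.173 -0.001] y [-0.173  0.985 -0.001] z [ 0.001 -0.001 -1.   ]
```

View pics/side11.png

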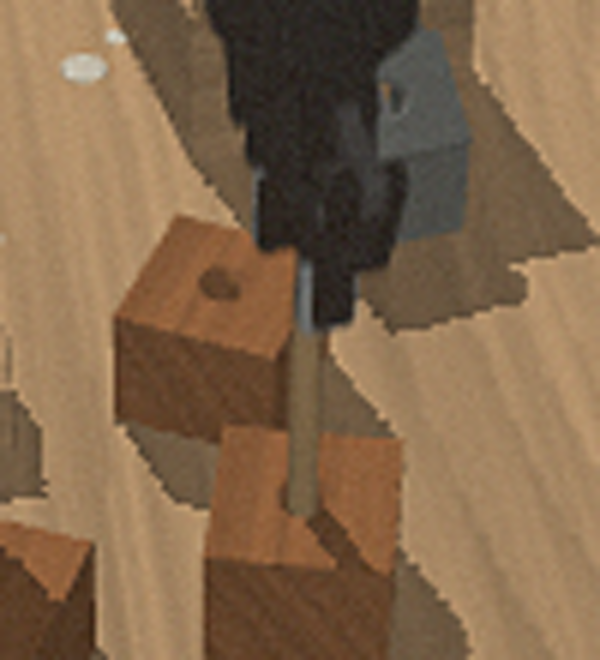

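View pics/wrist11.png

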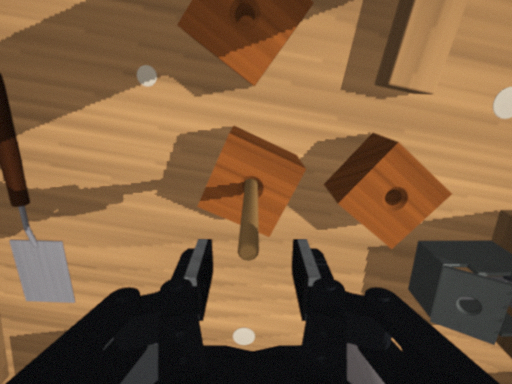

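```bash
cat > lid.py <<'E'
from h import *
def lidpose(a,tz=22,dx=0,dz=0,lx=0,back=0):
    # a tilt; far edge at box (70+dx, 90+dz); TCP at lid (lx, tz)
    ca,sa=np.cos(a),np.sin(a)
    X=np.array([ca,-sa]); Z=np.array([sa,ca])   # lid x and z axes in box xz
    v=(lx-70)*X+(tz+back-8)*Z
    p=box(70+dx+v[0],0,90+dz+v[1])
    Zt=-(Rb@np.array([sa,0,ca])); Yt=Rb@np.array([ca,0,-sa])
    return p,frame(Zt,Yt)
E
python3 - <<'E'
from lid import *
p,F=lidpose(.2,back=60); print(p); plan(p,F)
E
```

```text
[0.57073248 0.06135718 0.17643178]
t 16.45 p [ 0.5176 -0.3289  0.1745] q [-0.687  0.477 -0.113  0.973  0.    -0.861] F [-0.44 -0.2   0.75] open 0.0428
x [-0.985 -0.173 -0.005] y [-0.173  0.985 -0.006] z [ 0.006 -0.005 -1.   ]
shift units [-4.    12.506 -0.114]
rot units [2.226 0.064 0.008]
```

step_arm(moves=[0, 0, -0.6, 0, 0, 0, 0, 0, -0.7, 0, 0, 0, 0, 0, -0.7, 0, 0, 0, -0.1, 0.3, -0.2, 0, 0, 0, -0.3, 0.8, 0, 0, 0, 0, -0.4, 1, 0, 0, 0, 0, -0.4, 1, 0, 0, 0, 0, -0.4, 1, 0, 0, 0, 0, -0.4, 1, 0, 0, 0, 0, -0.4, 1, 0, 0, 0, 0])

```text
time: 17.28
ee_pos: [0.5565, -0.1321, 0.2384]
tool_rot: [-0.253, 3.125, -0.01]
contact_force: [0.9, -0.2, 0.3]
opening: 0.0427
```

```bash
python3 - <<'E'
from lid import *
p,F=lidpose(.2,back=75); plan(p,F)
E
```

```text
t 17.28 p [ 0.5565 -0.1321  0.2384] q [-0.361  0.356 -0.131  1.075 -0.003 -0.522] F [ 0.88 -0.25  0.31] open 0.0427
x [-0.987 -0.161 -0.006] y [-0.161  0.987 -0.007] z [ 0.007 -0.006 -1.   ]
shift units [-1.497  6.397  1.541]
rot units [ 2.216  0.054 -0.132]
```

step_arm(moves=[-0.25, 1, 0, 0, 0, 0, -0.25, 1, 0, 0, 0, 0, -0.25, 1, 0, 0, 0, 0, -0.25, 1, 0, 0, 0, 0, -0.2, 0.8, 0.1, 0, 0, 0, -0.1, 0.5, 0.2, 0, 0, 0, 0, 0.2, 0.2, 0.5, 0, 0, 0, 0, 0.2, 0.8, 0, 0, 0, 0, 0.2, 0.6, 0, 0, 0, 0, 0.1, 0.2, 0, 0])

```text
time: 18.12
ee_pos: [0.5634, 0.058, 0.1988]
tool_rot: [-0.269, 3.096, -0.296]
contact_force: [-0.6, 0.4, -0.1]
opening: 0.0429
```

```bash
python3 - <<'E'
from lid import *
p,F=lidpose(.2,back=75); plan(p,F)
st=get_state();s=snapshot('side');u=w2px(s,[[.5735,.0455,.12]])[0].astype(int);print(u-50);crop('side12',s,u[0]-50,u[0]+50,u[1]-50,u[1]+50,6);pickle.dump((s,st),open('side12.pkl','wb'))
h=[lidpose(.2,tz=t)[0]+0*Rb[:,1] for t in (16,50)]
hh=[q+sg*.025*Rb[:,1] for q in h for sg in(-1,1)]
print((w2px(s,hh)-u+50)*6+2.5)
st=get_state();s=snapshot('wrist');save('wrist12',s);pickle.dump((s,st),open('wrist12.pkl','wb'));T=wristT(s,st)
print(w2px(s,[h[1]]+hh,T))
E
```

```text
t 18.12 p [0.5634 0.058  0.1988] q [ 0.074  0.375 -0.222  0.952 -0.19  -0.102] F [-0.59  0.38 -0.14] open 0.0429
x [-0.985 -0.173 -0.003] y [-0.169  0.967 -0.19 ] z [ 0.036 -0.187 -0.982]
shift units [-0.26   0.212  0.221]
rot units [0.102 0.034 0.004]
[211 122]
[[349.9163051  307.35312507]
 [256.3582315  323.60447087]
 [347.30059159 244.37829863]
 [252.77937753 260.15870198]]
[[257.02672911 222.74106348]
 [255.75263232 232.49263206]
 [256.13905763 176.49037851]
 [256.77086281 253.04901473]
 [257.30018738 190.01307427]]
```

View pics/side12.png

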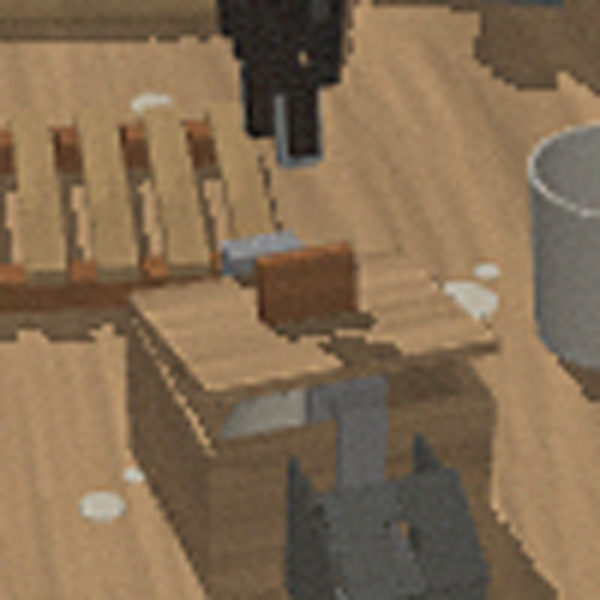

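View pics/wrist12.png

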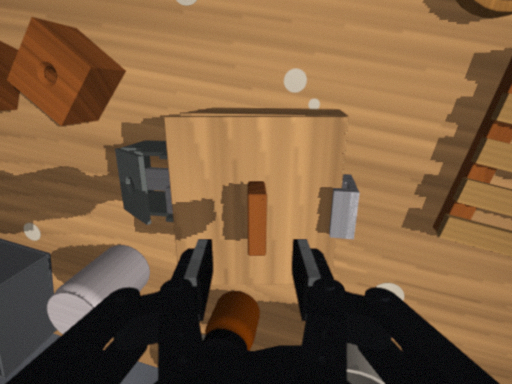

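step_arm(moves=[-0.1, 0.05, 0.1, 0.05, 0.02, 0, -0.08, 0.04, 0.2, 0.03, 0, 0, -0.04, 0.02, 0.3, 0, 0, 0, 0, 0, 0.35, 0, 0, 0, 0, 0, 0.35, 0, 0, 0, 0, 0, 0.35, 0, 0, 0, 0, 0, 0.35, 0, 0, 0, 0, 0, 0.2, 0, 0, 0, 0, 0, 0.1, 0, 0, 0, 0, 0, 0, 0, 0, 0])

```text
time: 19.05
ee_pos: [0.5753, 0.0425, 0.1246]
tool_rot: [-0.252, 3.098, -0.3]
contact_force: [0.8, 0.9, 1.0]
opening: 0.0429
```

```bash
python3 - <<'E'
from lid import *
p,F=lidpose(.2); plan(p,F)
st=get_state();s=snapshot('side');u=w2px(s,[[.5735,.0455,.12]])[0].astype(int);crop('side13',s,u[0]-50,u[0]+50,u[1]-50,u[1]+50,6)
st=get_state();s=snapshot('wrist');save('wrist13',s)
E
```

```text
t 19.05 p [0.5753 0.0425 0.1246] q [ 0.046  0.461 -0.296  0.788 -0.191 -0.118] F [0.75 0.93 0.96] open 0.0429
x [-0.987 -0.162 -0.003] y [-0.158  0.969 -0.192] z [ 0.034 -0.189 -0.981]
shift units [0.045 0.286 0.179]
rot units [ 0.08   0.012 -0.124]
```

View pics/side13.png

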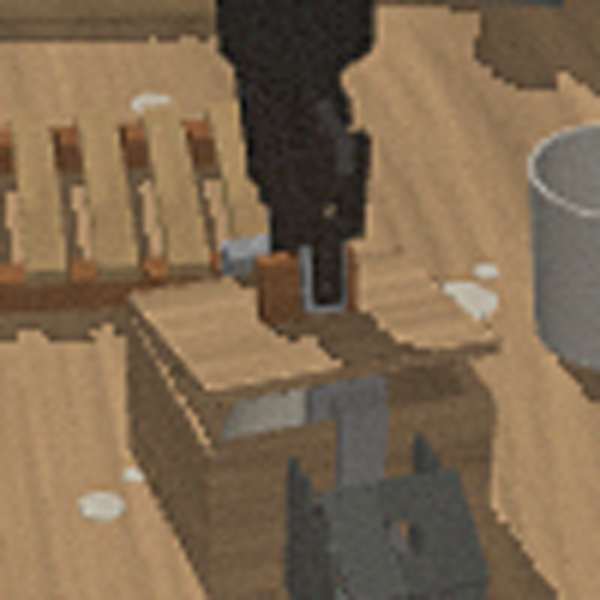

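View pics/wrist13.png

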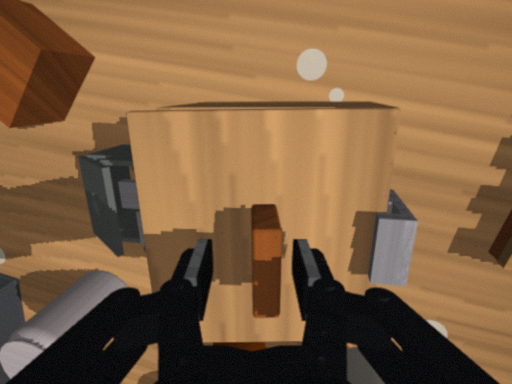

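step_arm(moves=[0.02, 0.08, 0.04, 0.04, 0, -0.06, 0.01, 0.06, 0.04, 0.03, 0, -0.04, 0, 0.03, 0.03, 0, 0, 0, 0, 0, 0, 0, 0, 0, 0, 0, 0, 0, 0, 0, 0, 0, 0, 0, 0, 0, 0, 0, 0, 0, 0, 0, 0, 0, 0, 0, 0, 0, 0, 0, 0, 0, 0, 0, 0, 0, 0, 0, 0, 0])

```text
time: 19.98
ee_pos: [0.576, 0.0485, 0.1238]
tool_rot: [-0.268, 3.09, -0.31]
contact_force: [0.2, -0.1, -0.3]
opening: 0.043
```

step_arm(moves=[0, 0, 0, 0, 0, 0, 0, 0, 0, 0, 0, 0, 0, 0, 0, 0, 0, 0, 0, 0, 0, 0, 0, 0, 0, 0, 0, 0, 0, 0, 0, 0, 0, 0, 0, 0, 0, 0, 0, 0, 0, 0, 0, 0, 0, 0, 0, 0, 0, 0, 0, 0, 0, 0, 0, 0, 0, 0, 0, 0], jaw=-1, force=80)

```text
time: 20.82
ee_pos: [0.576, 0.0484, 0.124]
tool_rot: [-0.267, 3.09, -0.309]
contact_force: [0.7, 0.8, 0.1]
opening: 0.0119
```

```bash
python3 - <<'E'
from lid import *
p,F=lidpose(.2); plan(p,F)
st=get_state();s=snapshot('side');u=w2px(s,[[.5735,.0455,.12]])[0].astype(int);crop('side14',s,u[0]-50,u[0]+50,u[1]-50,u[1]+50,6)
st=get_state();s=snapshot('wrist');save('wrist14',s)
for a in (.3,.4,.5,.55):
    p,F=lidpose(a); print(a,p)
E
```

```text
t 20.82 p [0.576  0.0484 0.124 ] q [ 0.06   0.461 -0.3    0.78  -0.198 -0.116] F [0.74 0.82 0.11] open 0.0119
x [-0.985 -0.173 -0.008] y [-0.168  0.966 -0.199] z [ 0.042 -0.195 -0.98 ]
shift units [0.099 0.099 0.197]
rot units [-0.004  0.09  -0.01 ]
0.3 [0.57225115 0.05265557 0.12406113]
0.4 [0.57161263 0.05631412 0.13015414]
0.5 [0.57087272 0.06055363 0.13584594]
0.55 [0.57046702 0.06287822 0.13852345]
```

View pics/side14.png

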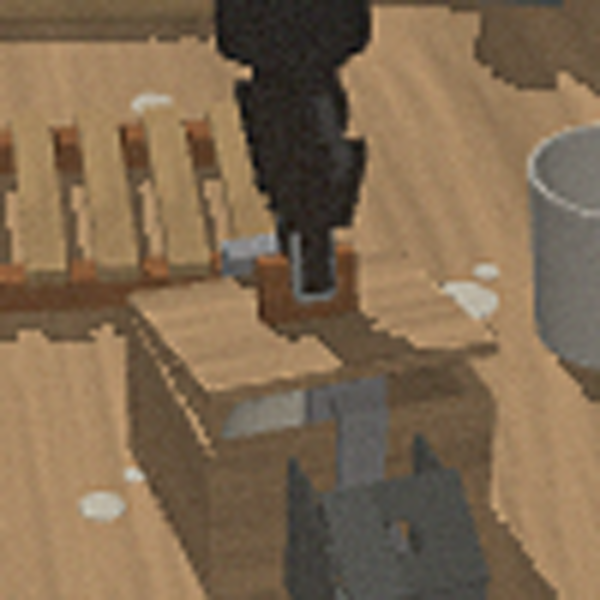

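View pics/wrist14.png

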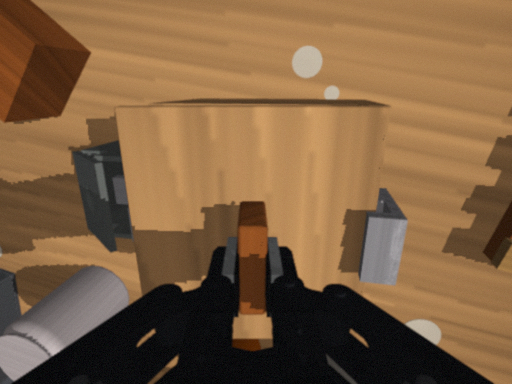

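step_arm(moves=[0, 0.013, -0.04, 0.2, 0, 0, 0, 0.025, -0.08, 0.4, 0, 0, 0, 0.025, -0.08, 0.4, 0, 0, 0, 0.025, -0.08, 0.4, 0, 0, 0, 0.025, -0.08, 0.4, 0, 0, 0, 0.025, -0.08, 0.4, 0, 0, 0, 0.025, -0.08, 0.4, 0, 0, 0, 0.025, -0.08, 0.4, 0, 0, 0, 0.013, -0.04, 0.2, 0, 0, 0, 0, 0, 0, 0, 0])

```text
time: 21.75
ee_pos: [0.5736, 0.0609, 0.1413]
tool_rot: [-0.257, 2.985, -0.758]
contact_force: [0.3, -2.4, 0.9]
opening: 0.0124
```

```bash
cat > chk.py <<'E'
from lid import *
import sys
k=sys.argv[1]
st,M=show(); z=M[:,2]; a=np.arccos(-z[2]); print('tilt',a)
fe=st['ee_pos']+M@np.array([0,.070,.020]); print('far edge box', Rb.T@(fe-np.r_[c,0])*1000, 'F',st['contact_force'],st['moment'])
s=snapshot('side');u=w2px(s,[[.5735,.0455,.13]])[0].astype(int);crop('side'+k,s,u[0]-60,u[0]+60,u[1]-60,u[1]+50,5)
E
python3 chk.py 15
```

```text
t 21.75 p [0.5736 0.0609 0.1413] q [ 0.23   0.501 -0.271  0.82  -0.498  0.064] F [ 0.29 -2.38  0.89] open 0.0124
x [-0.985 -0.173 -0.009] y [-0.148  0.866 -0.478] z [ 0.09  -0.469 -0.879]
tilt 0.4979566159730101
far edge box [67.06554817 -3.18517351 90.26844831] F [ 0.28511824 -2.38365221  0.89223948] [ 0.20250731  0.19560656 -0.02053521]
```

View pics/side15.png

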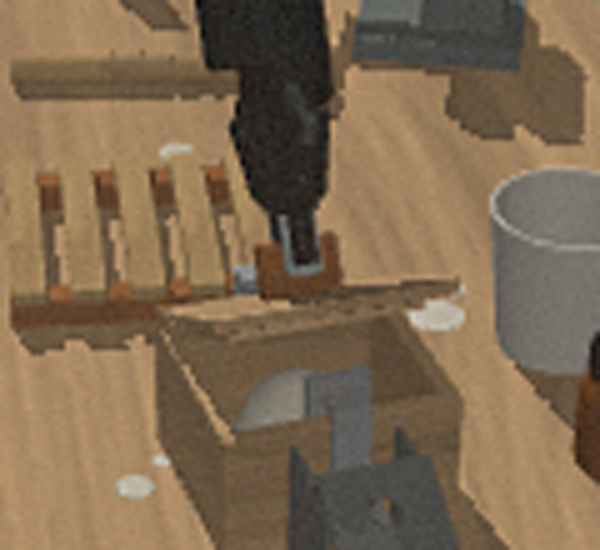

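step_arm(moves=[0, -0.09, 0.04, 0, 0, 0, 0, -0.14, 0.06, 0, 0, 0, 0, -0.14, 0.06, 0, 0, 0, 0, -0.14, 0.06, 0, 0, 0, 0, -0.14, 0.06, 0, 0, 0, 0, -0.14, 0.06, 0, 0, 0, 0, -0.14, 0.06, 0, 0, 0, 0, -0.05, 0.02, 0, 0, 0, 0, 0, 0, 0, 0, 0, 0, 0, 0, 0, 0, 0])

```text
time: 22.63
ee_pos: [0.5776, 0.0243, 0.1416]
tool_rot: [-0.251, 2.994, -0.748]
contact_force: [0.1, -0.5, -2.4]
opening: 0.0124
```

```bash
python3 chk.py 16; python3 - <<'E'
from lid import *
plan([.5,.329,.2],frame([0,0,-1],Rb[:,0]))
E
```

```text
t 22.63 p [0.5776 0.0243 0.1416] q [ 0.162  0.483 -0.298  0.782 -0.49  -0.007] F [ 0.13 -0.5  -2.42] open 0.0124
x [-0.986 -0.168 -0.005] y [-0.146  0.87  -0.471] z [ 0.083 -0.463 -0.882]
tilt 0.48995077060544756
far edge box [30.76462726 -0.89354263 91.00934098] F [ 0.12551453 -0.49776957 -2.42078329] [0.75360309 0.1363439  0.008586  ]
t 22.68 p [0.5776 0.0244 0.1416] q [ 0.162  0.483 -0.298  0.782 -0.49  -0.007] F [-0.16  1.16 -2.64] open 0.0123
x [-0.986 -0.168 -0.005] y [-0.146  0.87  -0.471] z [ 0.084 -0.463 -0.882]
shift units [ 0.836  8.297 -6.636]
rot units [-5.616  0.046 -0.06 ]
```

View pics/side16.png

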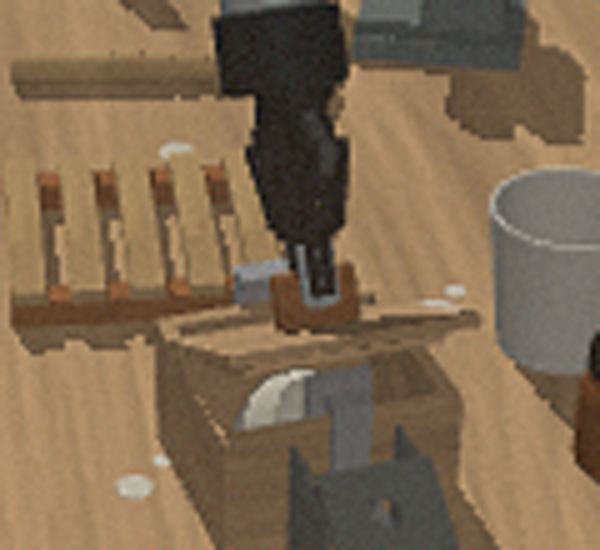

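step_arm(moves=[0, -0.08, -0.15, 0, 0, 0, 0, -0.15, -0.3, 0, 0, 0, 0, -0.2, -0.4, 0, 0, 0, 0, -0.2, -0.4, 0, 0, 0, 0, -0.2, -0.4, 0, 0, 0, 0, -0.2, -0.4, 0, 0, 0, 0, -0.2, -0.4, -0.3, 0, 0, 0, -0.1, -0.2, -0.6, 0, 0, 0, 0, 0, -0.8, 0, 0, 0, 0, 0, -0.8, 0, 0])

```text
time: 23.52
ee_pos: [0.5758, 0.0324, 0.241]
tool_rot: [-0.276, 3.073, -0.409]
contact_force: [-0.2, 0.6, -3.5]
opening: 0.0123
```

```bash
python3 chk.py 17; python3 - <<'E'
from lid import *
plan([.5,.329,.22],frame([0,0,-1],Rb[:,0]))
E
```

```text
t 23.52 p [0.5758 0.0324 0.241 ] q [ 0.065  0.358 -0.15   1.027 -0.263 -0.119] F [-0.17  0.61 -3.47] open 0.0123
x [-0.984 -0.179 -0.005] y [-0.171  0.95  -0.262] z [ 0.052 -0.257 -0.965]
tilt 0.2649575072088391
far edge box [4.90156164e+01 1.79559676e-01 2.03406943e+02] F [-0.17058073  0.61003399 -3.47446164] [0.4660245  0.09171393 0.02415404]
t 23.57 p [0.577  0.0303 0.2425] q [ 0.061  0.356 -0.147  1.028 -0.262 -0.12 ] F [ 1.29 -1.52 -0.6 ] open 0.0124
x [-0.984 -0.176 -0.008] y [-0.168  0.951 -0.261] z [ 0.053 -0.256 -0.965]
shift units [ 0.78  10.091 -1.963]
rot units [-3.03   0.094  0.034]
```

step_arm(moves=[0, 0.1, 0, -0.6, 0, 0, 0, 0.2, 0, -0.6, 0, 0, 0, 0.3, 0, -0.6, 0, 0, 0, 0.4, 0, -0.6, 0, 0, 0.1, 0.6, 0, -0.4, 0, 0, 0.1, 0.8, 0, 0, 0, 0, 0.1, 0.8, 0, 0, 0, 0, 0.1, 0.8, 0, 0, 0, 0, 0.1, 0.8, 0, 0, 0, 0, 0.1, 0.8, 0, 0, 0, 0])

```text
time: 24.4
ee_pos: [0.5307, 0.1893, 0.2403]
tool_rot: [-0.257, 3.115, -0.055]
contact_force: [0.1, 0.0, -3.4]
opening: 0.0125
```

```bash
python3 - <<'E'
from lid import *
plan([.5,.329,.22],frame([0,0,-1],Rb[:,0]))
E
```

```text
t 24.4 p [0.5307 0.1893 0.2403] q [ 0.232  0.34  -0.149  1.071 -0.037  0.067] F [ 0.13  0.04 -3.4 ] open 0.0125
x [-0.986 -0.164 -0.013] y [-0.164  0.986 -0.036] z [ 0.018 -0.034 -0.999]
shift units [0.254 4.784 0.501]
rot units [-0.416  0.142 -0.092]
```

step_arm(moves=[0.05, 0.8, 0.05, -0.1, 0.03, 0, 0.05, 0.8, 0.05, -0.1, 0.03, 0, 0.05, 0.8, 0.05, -0.08, 0.03, 0, 0.03, 0.7, 0.05, -0.06, 0.03, 0, 0, 0.5, 0.05, 0, 0, 0, 0, 0.3, 0, 0, 0, 0, 0, 0.15, 0, 0, 0, 0, 0, 0.05, 0, 0, 0, 0, 0, 0, 0, 0, 0, 0, 0, 0, 0, 0, 0, 0])

```text
time: 25.23
ee_pos: [0.5001, 0.318, 0.2328]
tool_rot: [-0.273, 3.121, -0.038]
contact_force: [-0.3, -1.2, -3.0]
opening: 0.0123
```

```bash
python3 - <<'E'
from lid import *
plan([.5,.329,.22],frame([0,0,-1],Rb[:,0]))
s=snapshot('side');u=w2px(s,[[.5,.329,.12]])[0].astype(int);crop('side18',s,u[0]-70,u[0]+70,u[1]-55,u[1]+55,5)
s=snapshot('top');save('top18',s)
w=cloud(s);m=(np.abs(w[...,0]-.5)<.12)&(np.abs(w[...,1]-.33)<.12)&(w[...,2]>.17)&(w[...,2]<.25); 
E
```

```text
t 25.23 p [0.5001 0.318  0.2328] q [ 0.455  0.407 -0.069  1.095 -0.026  0.281] F [-0.27 -1.2  -3.  ] open 0.0123
x [-0.985 -0.174 -0.007] y [-0.173  0.985 -0.025] z [ 0.011 -0.024 -1.   ]
shift units [-0.057  0.373  0.419]
rot units [-0.288  0.074  0.018]
```

View pics/side18.png

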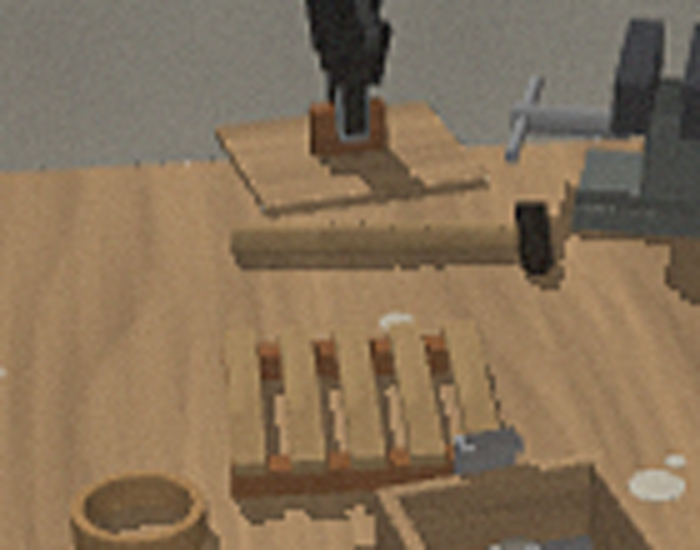

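View pics/top18.png

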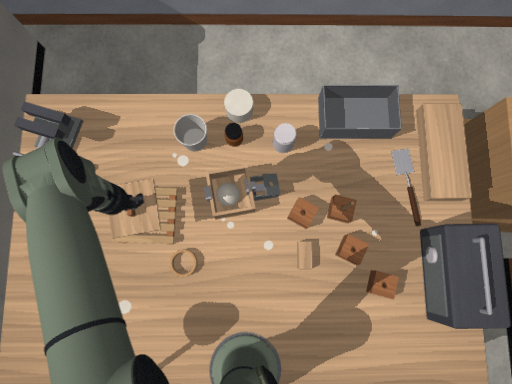

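```bash
cat > pl.py <<'E'
from lid import *
st,M=show()
for n in ('side','top'):
    s=snapshot(n);w=cloud(s);zz=st['ee_pos'][2]-.012
    m=(np.hypot(w[...,0]-st['ee_pos'][0],w[...,1]-st['ee_pos'][1])<.09)&(abs(w[...,2]-zz)<.015)
    P=w[m]
    for _ in range(4):
        A=np.c_[P[:,:2]-st['ee_pos'][:2],np.ones(len(P))];k=np.linalg.lstsq(A,P[:,2],rcond=None)[0];r=P[:,2]-A@k
        P=P[abs(r)<max(.003,np.std(r)*1.5)]
    print(n,len(P),'slopes',k.round(4),'top-TCP',k[2]-st['ee_pos'][2], cv2.minAreaRect((P[:,:2]*1000).astype(np.float32)))
E
python3 pl.py
```

```text
t 25.33 p [0.5002 0.3178 0.2329] q [ 0.455  0.407 -0.069  1.095 -0.026  0.281] F [ 0.62  0.86 -2.03] open 0.0127
x [-0.985 -0.173 -0.006] y [-0.173  0.985 -0.025] z [ 0.011 -0.023 -1.   ]
side 621 slopes [ 0.0045 -0.0206  0.2223] top-TCP -0.010521321068354711 ((498.1809997558594, 315.40142822265625), (150.8790740966797, 150.31719970703125), 9.78604507446289)
top 1466 slopes [ 0.0017 -0.025   0.2195] top-TCP -0.013320124477452927 ((497.38519287109375, 318.09600830078125), (150.31053161621094, 141.86083984375), 9.871781349182129)
```

step_arm(moves=[-0.02, 0.12, 0.1, -0.1, 0.03, 0, -0.02, 0.12, 0.3, -0.08, 0.03, 0, 0, 0.06, 0.5, -0.05, 0, 0, 0, 0, 0.7, 0, 0, 0, 0, 0, 0.7, 0, 0, 0, 0, 0, 0.7, 0, 0, 0, 0, 0, 0.6, 0, 0, 0, 0, 0, 0.4, 0, 0, 0, 0, 0, 0.2, 0, 0, 0, 0, 0, 0, 0, 0, 0])

```text
time: 26.27
ee_pos: [0.5017, 0.3257, 0.0971]
tool_rot: [-0.265, 3.129, 0.0]
contact_force: [0.1, -0.1, -2.8]
opening: 0.0125
```

```bash
python3 pl.py;python3 - <<'E'
from lid import *
plan([.5,.329,.058],frame([0,0,-1],Rb[:,0]))
E
```

```text
t 26.27 p [0.5017 0.3257 0.0971] q [ 0.453  0.529 -0.244  0.797 -0.     0.284] F [ 0.05 -0.12 -2.78] open 0.0125
x [-0.986 -0.168 -0.001] y [-0.168  0.986 -0.   ] z [ 0.001  0.    -1.   ]
side 615 slopes [-0.0079  0.0026  0.086 ] top-TCP -0.011046092629960133 ((498.9573974609375, 324.02960205078125), (151.25462341308594, 147.46498107910156), 9.916825294494629)
top 1043 slopes [-0.0089  0.0023  0.0843] top-TCP -0.012812510346557601 ((498.6309509277344, 325.9406433105469), (150.5211181640625, 141.33807373046875), 9.472597122192383)
t 26.37 p [0.5026 0.3262 0.0988] q [ 0.453  0.527 -0.242  0.799 -0.     0.284] F [ 0.57 -0.64 -2.67] open 0.0124
x [-0.986 -0.168 -0.003] y [-0.168  0.986  0.001] z [ 0.003  0.001 -1.   ]
shift units [0.074 0.107 1.361]
rot units [ 0.006  0.038 -0.046]
```

Level and centred; lower gently, about 1.3 units.

step_arm(moves=[0, 0.04, 0.1, 0, 0, 0, 0, 0.03, 0.15, 0, 0, 0, 0, 0, 0.2, 0, 0, 0, 0, 0, 0.2, 0, 0, 0, 0, 0, 0.18, 0, 0, 0, 0, 0, 0.15, 0, 0, 0, 0, 0, 0.1, 0, 0, 0, 0, 0, 0.08, 0, 0, 0, 0, 0, 0.06, 0, 0, 0, 0, 0, 0.05, 0, 0, 0])

```text
time: 27.2
ee_pos: [0.5059, 0.3304, 0.0612]
tool_rot: [-0.264, 3.119, 0.007]
contact_force: [-0.7, 0.4, -2.1]
opening: 0.0125
```

```bash
python3 pl.py
```

```text
t 27.2 p [0.5059 0.3304 0.0612] q [ 0.457  0.573 -0.274  0.712 -0.     0.288] F [-0.68  0.39 -2.13] open 0.0125
x [-0.986 -0.168 -0.012] y [-0.168  0.986  0.003] z [ 0.011  0.005 -1.   ]
side 586 slopes [0.0045 0.006  0.05  ] top-TCP -0.011208982036428942 ((504.8036804199219, 328.0140380859375), (151.04229736328125, 150.53778076171875), 8.995835304260254)
top 927 slopes [0.003  0.0085 0.0474] top-TCP -0.013824860463008626 ((502.3896789550781, 330.78912353515625), (150.41171264648438, 141.2078094482422), 9.54934310913086)
```

step_arm(moves=[0, 0, 0.05, 0, 0.05, 0, 0, 0, 0.05, 0, 0.05, 0, 0, 0, 0.05, 0, 0, 0, 0, 0, 0.05, 0, 0, 0, 0, 0, 0.05, 0, 0, 0, 0, 0, 0.04, 0, 0, 0, 0, 0, 0.04, 0, 0, 0, 0, 0, 0.04, 0, 0, 0, 0, 0, 0.02, 0, 0, 0, 0, 0, 0.02, 0, 0, 0])

```text
time: 28.13
ee_pos: [0.5062, 0.3307, 0.0586]
tool_rot: [-0.265, 3.125, 0.005]
contact_force: [-2.8, -0.8, 4.2]
opening: 0.0125
```

```bash
python3 pl.py
```

```text
t 28.13 p [0.5062 0.3307 0.0586] q [ 0.456  0.581 -0.267  0.717  0.001  0.287] F [-2.76 -0.78  4.23] open 0.0125
x [-0.986 -0.168 -0.005] y [-0.168  0.986  0.003] z [ 0.005  0.004 -1.   ]
side 583 slopes [-0.0019 -0.0044  0.0472] top-TCP -0.01140925945360844 ((503.8229675292969, 328.5411376953125), (152.8889923095703, 146.20022583007812), 10.190776824951172)
top 942 slopes [-0.0002 -0.0023  0.045 ] top-TCP -0.013611679937417132 ((502.677978515625, 330.93878173828125), (149.498046875, 141.50244140625), 9.771283149719238)
```

step_arm(moves=[0, 0, 0, 0, 0, 0, 0, 0, 0, 0, 0, 0, 0, 0, 0, 0, 0, 0, 0, 0, 0, 0, 0, 0, 0, 0, 0, 0, 0, 0, 0, 0, 0, 0, 0, 0, 0, 0, -0.1, 0, 0, 0, 0, 0, -0.2, 0, 0, 0, 0, 0, -0.3, 0, 0, 0, 0, 0, -0.4, 0, 0, 0], jaw=0.0)

```text
time: 29.07
ee_pos: [0.5065, 0.3306, 0.0877]
tool_rot: [-0.264, 3.127, 0.005]
contact_force: [-0.1, -1.5, 0.0]
opening: 0.0428
```

step_arm(moves=[0, 0, -0.5, 0, 0, 0, 0, 0, -0.5, 0, 0, 0, 0, 0, -0.5, 0, 0, 0, 0, 0, -0.5, 0, 0, 0, 0, 0, -0.5, 0, 0, 0, 0, 0, -0.4, 0, 0, 0, 0, 0, -0.2, 0, 0, 0, 0, 0, 0, 0, 0, 0, 0, 0, 0, 0, 0, 0, 0, 0, 0, 0, 0, 0])

```text
time: 29.9
ee_pos: [0.5079, 0.3313, 0.196]
tool_rot: [-0.264, 3.117, 0.011]
contact_force: [-0.7, 0.0, -0.3]
opening: 0.0427
```

```bash
python3 - <<'E'
from lid import *
show()
s=snapshot('side');save('side20',s);w=cloud(s)
m=(np.hypot(w[...,0]-.504,w[...,1]-.33)<.09)&(w[...,2]>.038)&(w[...,2]<.056);P=w[m];A=np.c_[P[:,:2],np.ones(len(P))];print(np.linalg.lstsq(A,P[:,2],rcond=None)[0],cv2.minAreaRect((P[:,:2]*1000).astype(np.float32)),np.median(P[:,2]))
s=snapshot('top');save('top20',s)
w=cloud(s);m=(np.hypot(w[...,0]-.518,w[...,1]+.33)<.03)&(w[...,2]>.09)&(w[...,2]<.2);print(w[m].mean(0),w[m][:,2].max(),m.sum())
E
```

```text
t 29.9 p [0.5079 0.3313 0.196 ] q [ 0.455  0.442 -0.111  1.002  0.002  0.286] F [-0.71  0.   -0.34] open 0.0427
x [-0.986 -0.168 -0.014] y [-0.168  0.986  0.006] z [ 0.013  0.008 -1.   ]
[-0.00387472  0.00968941  0.04646279] ((504.1241149902344, 328.484130859375), (150.82655334472656, 149.3365020751953), 8.886075973510742) 0.047488085507573996
[ 0.51327795 -0.3266434   0.1454242 ] 0.17571342273439194 39
```

View pics/side20.png

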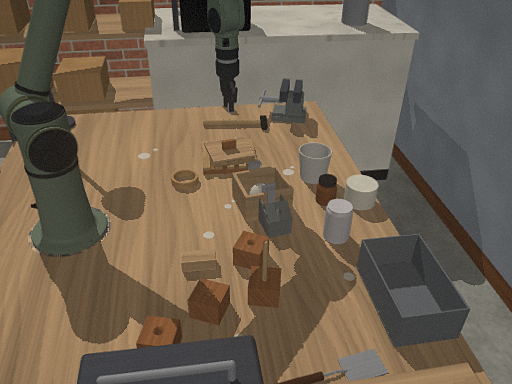

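View pics/top20.png

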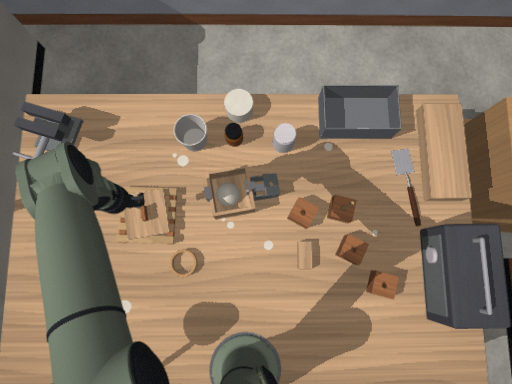

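```bash
python3 -c "
from workcell import *
print(sign_off())"
```

```text
the job is handed in; nothing more can be done
None
```

The job is done and handed in at about 30 s of the 72 s; no verdict was reported.

- **Dowel and catch:** I pushed the dowel about 34 mm into the sloping hole and felt roughly 3 N back along it. The catch let go and the lid sprang up. I then pressed about 3 mm further and held for a moment before drawing out.
- **Dowel return:** The dowel went back into its stand and was released. It stands upright, with its top at 0.175 m as at the start.
- **Lid removal:** I gripped the lid by its handle and tipped it to about 0.50 rad (28.5 degrees). Its keeper-side edge stayed within about 4 mm of its place. I then drew it out about 36 mm to the catch side and lifted it clear.
- **Lid on the rack:** I lowered it while still held until the force showed contact with the rack, then let go.

Last checks:
- The lid is flat to about 0.01 rad. Its centre is about 4 mm from my estimate of the rack's centre, and its top is at about 0.047 m against an expected 0.046 m.
- The bystanders appear where they began in the side and top pictures. I did not measure them again.
- The gripper is clear of everything, with its fingertips about 0.12 m above the handle.

The only disagreement was a steady offset of about 2 to 4 mm between the wrist camera and the measured tool pose. I allowed for it at the hole and the bore. Nothing failed.

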